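Put the rinsed shoe-care cups up to dry and close the rack

ROBOT

A 6-joint arm with a two-finger parallel gripper is mounted at the origin on the work surface. World frame = base frame: x ahead of the robot, y to its left, z up, the work surface at z = 0. Lengths are in mm, angles in rad, forces in N, time in s.
With the tool pointing down it reaches from about 400 to 925 mm from the base axis. Payload 12.5 kg.
Tool frame: the origin (TCP) lies between the finger pads; the fingertips stand env.tip_extent ahead of it and the grasp point (between the pads) lies 11 mm behind it (env.tip_extent is the distance from the TCP to the fingertips, in mm); z points along the fingers, y is the line along which they close (so a half turn about z gives the same grasp; the last joint's range is limited). The gripper opens to 95 mm and grips with 3 to 60 N. Pads are 20 mm wide; open, the fingers measure 119 mm over their backs; the gripper's body (75 mm by 180 mm) begins 59 mm behind the grasp point.
Start: joints at [1.138, 0.491, 1.559, -0, 1.092, -0.106], TCP at [200.617, 591.945, 222.661] pointing down, gripper open.
Joint ranges: [-3.1, 3.1], [-0.84, 2.19], [0.05, 2.79], [-1.13, 4.28], [0.06, 2.93], [-2.69, 2.69]. Speed limits (rad/s): [2.22, 2.22, 2.79, 3.14, 3.14, 3.14].

INTERFACE

Orientations are given as [roll, pitch, yaw] about the fixed x, y, z axes, in that order (R = Rz(yaw) Ry(pitch) Rx(roll)).
In Python, from cell import env gives the robot as it stands.
- The arm moves only by the tool carry_out, never from a script. Its argument "motion" is a list of rows, each a list of 5 numbers: the shift along the tool's x, y, z in mm, then the turn about the tool's z in degrees, then the closure, from 0 (fully open) to 1 (shut). A call has 1 to 12 rows; each row shifts and turns the commanded pose from where the row before left it, along the tool's axes as they then stand; what a row does not reach is not made up. A row lasts 1/10 s, in which the tool goes at most 50 mm and 8.59 degrees, less where a joint would pass 70% of its speed; a pose out of reach is approached as far as the arm can. A call with a gripper value outside its range is refused whole. The fingers move at their own pace and stop on an object; the grip force is fixed at half the most. Time passes only in rows, so rows that do not move let the fingers close. It gives the time, the measured TCP pose, the force, the opening and the grip force at its end, in the units of the state.
- env.state(): the state, without advancing time (a new reading comes with each control period).
- env.read_camera(name): name is "side" or "top" or "wrist"; returns a dict with "color" (400x640x3 uint8, red, green, blue), "K" (3x3 intrinsics, pixels), "R" (3x3) and "t" (3): a world point X has camera coordinates R X + t; the wrist camera has in their place "hand_eye" (4x4, takes a point from camera to tool coordinates, whose origin is the TCP and whose axes are the flange's). Camera axes: x right, y down, z forward; pixel columns grow to the right and rows downward; lengths in mm; the calibration is good to about 2 mm. The wrist camera is an equidistant fisheye: a pixel r from the principal point sees the ray r / f radians off the axis. A picture is of the moment at which its call begins: read the wrist's pose just before it. There is no depth.
- env.job_done(): hands the job in; it is judged then, once.
The state is a dict: "t": time; "joints": joint angles; "qvel": joint speeds; "tau": joint torques, N m; "eef_pos": TCP position; "tcp_rot": TCP orientation; "ft_force": force on the tool from outside, world axes, zero at the start; "moment": the same for the moment, N m; "opening": opening from 0.0 (shut) to 1.0 (fully open); "grip_force": force on a finger pad.
Only numpy, scipy, OpenCV 4.12 (cv2) and the standard library are available. Lean on these libraries where they do the work, as an engineer would, in place of code of your own. Each camera call takes 0.05 s, during which the arm holds its last target. There are 200 camera calls.

TASK

Put the rinsed shoe-care things up to dry. First swing the drying rack's keeper bar wide open, out of the way towards you; then put every white square cup upside down over a peg of the rack, one cup to a peg with its rim down on the slats, and stand every tipped grey bottle upright, cap up, in its lane beside the ones already standing. Only when all that is done, swing the keeper bar fully shut so that it snaps past its catch, and leave everything standing free; do not topple the standing bottles or shove the belt buckle and the polish tin about.

Things in the scene. Friction and masses are not known exactly. Their poses are not given: they have to be found in the camera images.
- cup0: a rinsed cup (up to three alike; may be absent): white plastic square tumbler, 54 x 54 mm, 90 mm long, walls 3 mm, base 4 mm (inside 48 x 48 x 86 mm), 70 g, lying on its side at the start. Origin: on its axis, halfway along (45 mm from either end). +x points from the open mouth to the closed base; y, z square to the flat sides
- cup1: a rinsed cup (up to three alike; may be absent): white plastic square tumbler, 54 x 54 mm, 90 mm long, walls 3 mm, base 4 mm (inside 48 x 48 x 86 mm), 70 g, lying on its side at the start. Origin: on its axis, halfway along (45 mm from either end). +x points from the open mouth to the closed base; y, z square to the flat sides
- cup2: a rinsed cup (up to three alike; may be absent): white plastic square tumbler, 54 x 54 mm, 90 mm long, walls 3 mm, base 4 mm (inside 48 x 48 x 86 mm), 70 g, lying on its side at the start. Origin: on its axis, halfway along (45 mm from either end). +x points from the open mouth to the closed base; y, z square to the flat sides
- rack: drying rack, fixed: pale wooden board 130 x 370 x 12 mm (x, y, z), three pegs in a row along y 100 mm apart, two low slats beside the peg row (tops 20 mm above the shelf). Keeper bar: hinge post at its +y end, stop block (78 mm high) and catch at its -y end, 50 mm to the -x side of the pegs. Origin: centre of underside; +x points away from the robot
- peg0 (a point): the middle of a drying peg's foot, level with the tops of the slats on which the rims rest, 20 mm above the shelf. The peg is a round wooden post 34 mm across, tapering to 18 mm over its last 14 mm, its tip 72 mm above this point. This is the peg at the +y end (next to the hinge)
- peg1 (a point): the middle of a drying peg's foot, level with the tops of the slats on which the rims rest, 20 mm above the shelf. The peg is a round wooden post 34 mm across, tapering to 18 mm over its last 14 mm, its tip 72 mm above this point. This is the middle peg
- peg2 (a point): the middle of a drying peg's foot, level with the tops of the slats on which the rims rest, 20 mm above the shelf. The peg is a round wooden post 34 mm across, tapering to 18 mm over its last 14 mm, its tip 72 mm above this point. This is the peg at the -y end (next to the catch)
- keeper (a joint): angle of the keeper bar, a steel rod 14 mm thick, 345 mm long, axis 66 mm above the shelf, swinging level about a vertical hinge: 0 = shut along the robot's side of the pegs, 1.6 = open, pointing towards the robot (stop at 2.1). A sprung ball at the far end resists from 0.05 rad; push on over the ball (5 to 8 N at the finger post) and below 0.02 it snaps home. Friction keeps it where it is left
- keeper_hinge (a point): on the hinge axis of the keeper bar, at the height of the rod's axis (66 mm)
- keeper_knob (a point): middle of the upright black finger post on the bar, 170 mm from the hinge: 12 mm across, standing from the rod (top of the rod 73 mm above the shelf) to 105 mm; this point is 89 mm above the shelf and moves with the bar
- lane: bottle lane, fixed: wooden tray floor 170 x 370 mm (x, y), its top 8 mm above the shelf; fence 28 mm high (above the shelf) at the far side, inner face at x = +75 mm; cheeks as high at the ends, inner faces at y = +-175 mm; open to the robot. Bottle places at y = -135, -45, 45, 135 mm, x about 0. Origin: centre of underside
- bottle0: a tipped shoe-care bottle (up to two alike; may be absent): grey square body 50 x 50 x 100 mm with a round black cap 28 mm across, 18 mm long; 0.22 kg; lying on the lane's floor at the start. Origin: centre of the square body (50 mm from the foot). +x points from the foot to the cap
- bottle1: a tipped shoe-care bottle (up to two alike; may be absent): grey square body 50 x 50 x 100 mm with a round black cap 28 mm across, 18 mm long; 0.22 kg; lying on the lane's floor at the start. Origin: centre of the square body (50 mm from the foot). +x points from the foot to the cap
- standing0: an identical bottle (body 50 x 50 x 100 mm plus 18 mm cap) that already stands upright in the lane; origin at the centre of its foot, z up
- standing1: an identical bottle (body 50 x 50 x 100 mm plus 18 mm cap) that already stands upright in the lane; origin at the centre of its foot, z up
- buckle: steel belt buckle, a flat frame 66 x 50 x 6 mm lying on the shelf; bystander, origin at centre of underside
- polish_tin: flat dark round tin, 72 mm across, 28 mm high; bystander, origin at centre of underside
Mind the look-alikes: they are no part of the job. What is shaped like the bottle1 but blue or yellow is not meant. Leave any blue look-alike of the cup2 alone.

How it is judged (in metres and radians):
On the way, in this order (a step that is already met when the one before it is completed fails the run):
1. the keeper bar is swung wide open (value of joint keeper above 1.2 rad), for 0.1 s.
2. every cup is upside down on a peg with its rim on the slats and every tipped bottle stands upright in the lane (angle between each of cup0, cup1, cup2, bottle0, bottle1's own x axis and vertical below 0.12 rad and (horizontal distance between cup0 and peg0 below 0.015 m or horizontal distance between cup0 and peg1 below 0.015 m or horizontal distance between cup0 and peg2 below 0.015 m) and height (world z) of cup0 between 0.058 and 0.072 m and (horizontal distance between cup1 and peg0 below 0.015 m or horizontal distance between cup1 and peg1 below 0.015 m or horizontal distance between cup1 and peg2 below 0.015 m) and height (world z) of cup1 between 0.058 and 0.072 m and (horizontal distance between cup2 and peg0 below 0.015 m or horizontal distance between cup2 and peg1 below 0.015 m or horizontal distance between cup2 and peg2 below 0.015 m) and height (world z) of cup2 between 0.058 and 0.072 m and x of bottle0 in the frame of lane between -0.065 and 0.065 m and y of bottle0 in the frame of lane between -0.175 and 0.175 m and height (world z) of bottle0 between 0.05 and 0.066 m and x of bottle1 in the frame of lane between -0.065 and 0.065 m and y of bottle1 in the frame of lane between -0.175 and 0.175 m and height (world z) of bottle1 between 0.05 and 0.066 m and linear speed of each of cup0, cup1, cup2, bottle0, bottle1, standing0, standing1 below 0.03 m/s), for 0.3 s.
3. then the keeper bar is shut past its catch (value of joint keeper below 0.02 rad), for 0.2 s.
At the end, for the whole second after the job is handed in: Cups inverted within 0.12 rad, axis within 15 mm of a peg, rim on the slats (centre 58-72 mm up); all bottles upright within 0.12 rad on the lane floor (65 mm of its centre in x, 175 mm in y); keeper below 0.02 rad; all at rest (all of step 2 and angle between each of standing0, standing1's own z axis and vertical below 0.12 rad and x of standing0 in the frame of lane between -0.065 and 0.065 m and y of standing0 in the frame of lane between -0.175 and 0.175 m and x of standing1 in the frame of lane between -0.065 and 0.065 m and y of standing1 in the frame of lane between -0.175 and 0.175 m and value of joint keeper below 0.02 rad); the robot touches nothing.
It fails at once if a bottle that stood upright in the lane at the start is knocked over (angle between any of standing0, standing1's own z axis and vertical above 0.5 rad).
It fails at once if the belt buckle or the polish tin is shoved more than 6 cm (distance of any of buckle, polish_tin from where it was at the start of the episode above 0.06 m).
Of cup0, cup1, cup2 only 2 to 3 are there at a start; the rules pass over those that are not, and their reading is None.
Of bottle0, bottle1 only 1 to 2 are there at a start; the rules pass over those that are not, and their reading is None.
At some moment in a run one of cup0, cup1, cup2 may be knocked a few centimetres aside while the robot is not near it.
It also fails if it takes over 210 s, if anything falls off the work surface, if the arm or the gripper's body presses on something with over 40 N, if the wrist force passes 120 N, or if a joint passes its speed limit or range.

## Working session

There is one attempt and no reset: what is moved stays moved. The work goes in short steps, Python scripts to look and compute and a tool call to move; the robot and the scene stay as the last step left them, time stands still between calls to the robot, and variables do not carry over. Pictures are saved under pics/ and viewed, at most 14 in all, crops included, and the job is handed in when it is done.

Besides the shell and the picture viewer there is one more tool, called after "Call:" in YAML: its name, and indented under it one key for each argument. carry_out: Moves the arm, as the interface text tells. Its arguments: {"type":"object","properties":{"motion":{"type":"array"}},"required":["motion"]}

```bash
mkdir -p pics; ls; cat > h.py <<'E'
import numpy as np, cv2
from cell import env
def snap(n,f):
    s=env.state(); c=env.read_camera(n); cv2.imwrite(f'pics/{f}.png',c['color'][:,:,::-1]); np.save(f'pics/{f}.npy',dict(c=c,s=s),allow_pickle=True); return c,s
E
python3 - <<'E'
from h import *
print(env.tip_extent); print(env.state())
for n in ['side','top','wrist']:
    c,s=snap(n,n+'0'); print(n,{k:np.round(v,3).tolist() for k,v in c.items() if k!='color'})
E
```

```text
pics
8.0
{'t': 0.0, 'joints': array([ 1.13839556e+00,  4.91533634e-01,  1.55946740e+00, -4.10160309e-05,
        1.09167127e+00, -1.05621770e-01]), 'qvel': array([-0.00052102, -0.00151677, -0.00064336, -0.00010391, -0.00022573,
       -0.00255321]), 'tau': array([ 1.82947997e-04, -6.12648368e+01, -2.58179265e+01,  6.92499080e-02,
        4.82226012e-02, -4.19816092e-05]), 'eef_pos': array([200.52153235, 591.70819189, 222.07166415]), 'tcp_rot': array([-3.14051519e+00, -7.76475958e-05,  2.81483254e+00]), 'ft_force': array([ 0.80396093, -0.2890999 ,  0.21184627]), 'moment': array([0.01650016, 0.01190197, 0.00524496]), 'grip_force': 0.0, 'opening': 1.003352151145921}
side {'K': [[515.259, 0.0, 313.909], [0.0, 515.259, 198.913], [0.0, 0.0, 1.0]], 'R': [[0.497, -0.868, 0.024], [-0.476, -0.296, -0.828], [0.726, 0.4, -0.56]], 't': [-346.502, 292.434, 1424.205]}
top {'K': [[421.228, 0.0, 312.032], [0.0, 421.228, 201.134], [0.0, 0.0, 1.0]], 'R': [[0.002, -1.0, -0.008], [-0.989, -0.0, -0.15], [0.15, 0.008, -0.989]], 't': [-114.611, 516.2, 1535.01]}
wrist {'K': [[309.707, 0.0, 323.058], [0.0, 309.707, 194.167], [0.0, 0.0, 1.0]], 'hand_eye': [[-0.002, -0.958, -0.287, 80.822], [1.0, -0.002, -0.0, -0.786], [-0.0, -0.287, 0.958, -162.879], [0.0, 0.0, 0.0, 1.0]]}
```

View pics/top0.png

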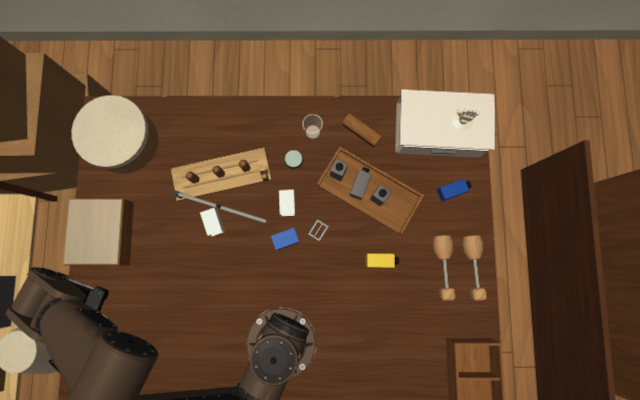

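View pics/side0.png

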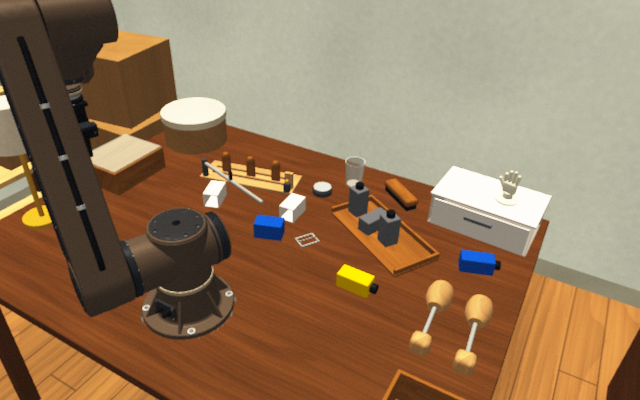

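The top view shows two white cups at (211,222) and (287,203), and a blue cup look-alike at (285,239). One tipped grey bottle lies at (360,182) between two standing ones at (339,168) and (381,194). The blue bottle at (454,189) and the yellow one at (381,261) are look-alikes. The keeper bar runs from (177,194) to (265,221), partly open. I choose the white cups and the grey lying bottle, and will check them in a close crop.

```bash
python3 - <<'E'
import cv2
a=cv2.imread('pics/top0.png')
cv2.imwrite('pics/c1.png',cv2.resize(a[140:250,165:325],None,fx=5,fy=5,interpolation=cv2.INTER_CUBIC))
b=cv2.resize(a[140:240,310:430],None,fx=4,fy=4,interpolation=cv2.INTER_CUBIC)
s=cv2.imread('pics/side0.png')
c=cv2.resize(s[175:275,325:445],None,fx=4,fy=4,interpolation=cv2.INTER_CUBIC)[:, :320]
d=cv2.resize(s[145:245,190:320],None,fx=4,fy=4,interpolation=cv2.INTER_CUBIC)
cv2.imwrite('pics/c2.png',cv2.hconcat([b,c]))
E
```

```text
(no output)
```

View pics/c1.png

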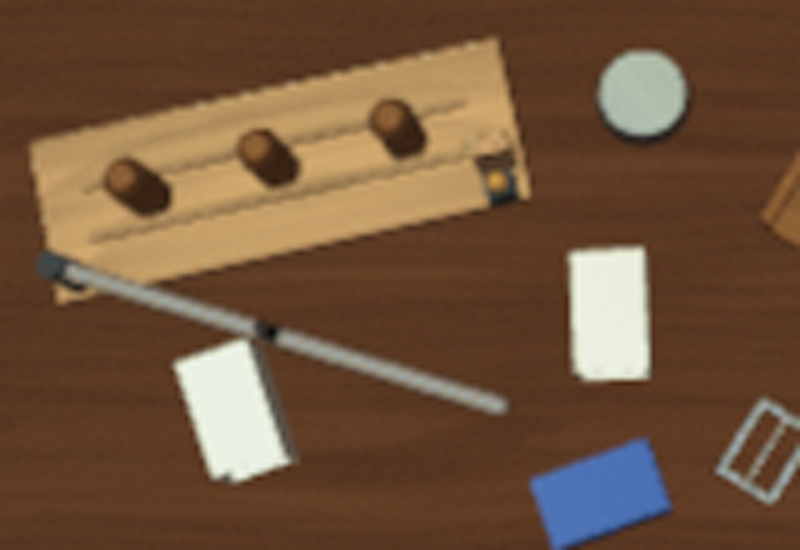

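View pics/c2.png

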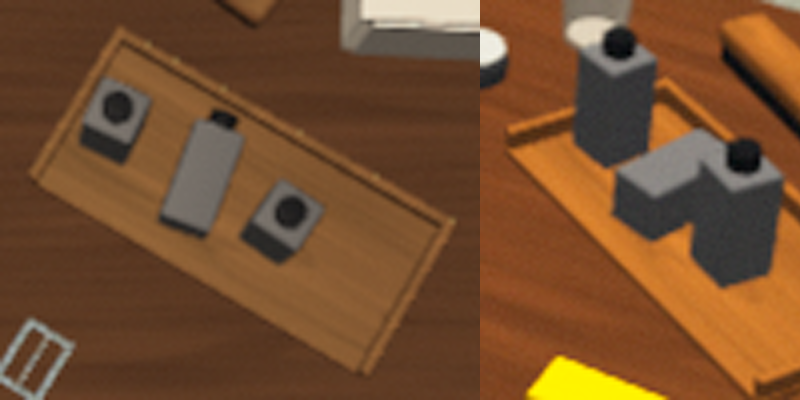

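The crop confirms white cups at crop (235,410) and (610,313), with the blue cup at (600,495) rejected. Peg tips are at crop (125,175), (260,148) and (392,115), the hinge cap at (50,265), the finger post at (267,331) and the catch block at (495,178). The second crop shows one grey bottle lying between two standing ones, its cap towards the far fence (225,118).

```bash
cat >> h.py <<'E'
def ray(c,uv):
    d=c['R'].T@np.linalg.inv(c['K'])@np.array([uv[0],uv[1],1.]); o=-c['R'].T@c['t']; return o,d/np.linalg.norm(d)
def onplane(c,uv,z):
    o,d=ray(c,uv); return o+d*(z-o[2])/d[2]
def tri(a,b):  # two (o,d) rays -> midpoint, gap
    A=np.array([a[1],-b[1]]).T; s=np.linalg.lstsq(A,b[0]-a[0],rcond=None)[0]
    p=a[0]+s[0]*a[1]; q=b[0]+s[1]*b[1]; return (p+q)/2,np.linalg.norm(p-q)
def wray(c,s,uv):
    from scipy.spatial.transform import Rotation as Ro
    K=c['K']; v=np.array([(uv[0]-K[0,2])/K[0,0],(uv[1]-K[1,2])/K[1,1]]); r=np.linalg.norm(v)
    d=np.array([*(v/r*np.sin(r)),np.cos(r)]) if r>1e-9 else np.array([0,0,1.])
    H=c['hand_eye']; Rt=Ro.from_euler('xyz',s['tcp_rot']).as_matrix()
    return Rt@H[:3,3]+s['eef_pos'], Rt@H[:3,:3]@d
def wproj(c,s,X):
    from scipy.spatial.transform import Rotation as Ro
    Rt=Ro.from_euler('xyz',s['tcp_rot']).as_matrix(); H=c['hand_eye']
    p=H[:3,:3].T@(Rt.T@(np.asarray(X,float)-s['eef_pos'])-H[:3,3]); r=np.hypot(p[0],p[1]); th=np.arctan2(r,p[2])
    return c['K'][:2,2]+c['K'][0,0]*th*p[:2]/r
def load(f): 
    x=np.load(f'pics/{f}.npy',allow_pickle=True).item(); return x['c'],x['s']
E
python3 - <<'E'
from h import *
c,s=load('top0'); np.set_printoptions(precision=1,suppress=True)
P=lambda x,y:(165+(x+.5)/5-.5,140+(y+.5)/5-.5)
for n,xy,z in [('peg0',(125,175),92),('peg1',(260,148),92),('peg2',(392,115),92),('hinge',(50,263),73),('knob',(267,331),105),('tip',(503,406),66),('stop',(495,178),78),('brdBL',(60,302),12),('brdTL',(30,142),12),('brdTR',(497,38),12),('brdBR',(530,195),12)]:
    print(n,onplane(c,P(*xy),z))
img=c['color'].astype(int); hsv=cv2.cvtColor(c['color'],cv2.COLOR_RGB2HSV)
m=((img.min(2)>190)).astype(np.uint8)
for cn in cv2.findContours(m,cv2.RETR_EXTERNAL,cv2.CHAIN_APPROX_NONE)[0]:
    a=cv2.contourArea(cn)
    if 150<a<1000:
        r=cv2.minAreaRect(cn); print('white',a,r[0]); print(np.array([onplane(c,p,54)[:2] for p in cv2.boxPoints(r)]),onplane(c,r[0],54))
Q=lambda x,y:(310+(x+.5)/4-.5,140+(y+.5)/4-.5)
for n,xy,z in [('st0',(117,105),126),('st1',(290,210),126),('cap',(223,118),45),('b1',(193,115),58),('b2',(244,132),58),('b3',(210,225),58),('b4',(160,212),58),('laneTL',(122,30),28),('TR',(453,222),28),('BR',(362,375),8),('BL',(32,175),28),('buckle',(32,365),6)]:
    print(n,onplane(c,Q(*xy),z))
print('tin',onplane(c,P(642,93),28),'bluecup',onplane(c,P(600,487),54), 'wr cup pix')
w,ws=load('wrist0')
E
```

```text
peg0 [606.  332.5  92. ]
peg1 [626.1 234.5  92. ]
peg2 [650.8 138.5  92. ]
hinge [544.1 390.6  73. ]
knob [489.2 221.6 105. ]
tip [439.5  56.3  66. ]
stop [606.7  63.9  78. ]
brdBL [524.5 402.1  12. ]
brdTL [649.3 431.6  12. ]
brdTR [731.8  72.7  12. ]
brdBR [607.6  45.1  12. ]
white 314.5 (210.8000030517578, 222.4000244140625)
[[471.  298.4]
 [487.4 250.2]
 [398.7 217.6]
 [382.6 265.4]] [434.7 257.9  54. ]
white 298.0 (286.5, 202.5)
[[555.7   4.8]
 [555.8 -43.5]
 [462.3 -44.3]
 [462.3   3.6]] [508.8 -19.8  54. ]
st0 [ 630.3 -210.4  126. ]
st1 [ 535.3 -362.3  126. ]
cap [ 637.1 -314.5   45. ]
b1 [ 637. -285.   58.]
b2 [ 620.8 -332.2   58. ]
b3 [ 533.1 -299.2   58. ]
b4 [ 545.2 -253.2   58. ]
laneTL [ 727.3 -221.4   28. ]
TR [ 540.9 -530.9   28. ]
BR [ 398.5 -445.2    8. ]
BL [ 585.9 -135.1   28. ]
buckle [ 407.8 -135.1    6. ]
tin [683.8 -41.   28. ] bluecup [381.4 -14.2  54. ] wr cup pix
```

View pics/wrist0.png

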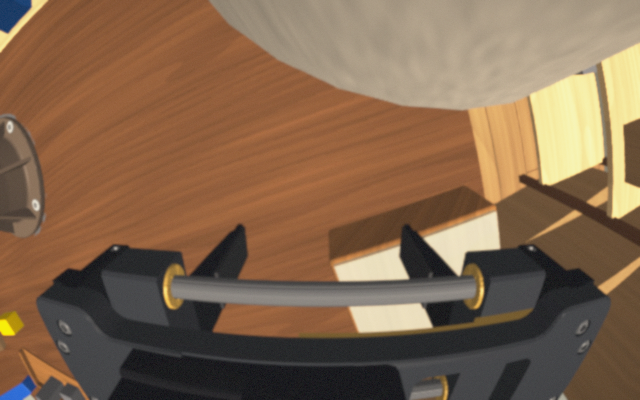

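Wrist view (start): only the base and a pale slab below the gripper, nothing useful yet. Next I work out the move to above the finger post.

```bash
cat >> h.py <<'E'
def go(x,y,z,yawdeg,n,g):
    """suggest n equal world steps to the target, written in tool axes; prints rows"""
    s=env.state(); p=s['eef_pos']; a=np.degrees(s['tcp_rot'][2]); da=(yawdeg-a+180)%360-180
    d=(np.array([x,y,z])-p)/n; 
    for k in range(n):
        t=np.radians(a+da*k/n); print([round(float(v),1) for v in (np.cos(t)*d[0]+np.sin(t)*d[1], np.sin(t)*d[0]-np.cos(t)*d[1], -d[2], -da/n)]+[g],end=',')
    print('| j',np.degrees(s['joints']).round(0)[[0,5]],'pose',p.round(1),round(float(a),2))
E
python3 -c "
from h import *
go(489,222,250,72,12,0)"
```

```text
[-32.7, -21.5, -2.3, 7.4, 0],[-35.2, -17.1, -2.3, 7.4, 0],[-37.1, -12.4, -2.3, 7.4, 0],[-38.4, -7.5, -2.3, 7.4, 0],[-39.0, -2.4, -2.3, 7.4, 0],[-39.0, 2.6, -2.3, 7.4, 0],[-38.3, 7.7, -2.3, 7.4, 0],[-37.0, 12.6, -2.3, 7.4, 0],[-35.1, 17.3, -2.3, 7.4, 0],[-32.5, 21.7, -2.3, 7.4, 0],[-29.5, 25.7, -2.3, 7.4, 0],[-25.9, 29.3, -2.3, 7.4, 0],| j [65. -6.] pose [200.5 591.8 222.2] 161.28
```

Call:
carry_out:
  motion:
    - [-32.7,-21.5,-2.3,7.4,0]
    - [-35.2,-17.1,-2.3,7.4,0]
    - [-37.1,-12.4,-2.3,7.4,0]
    - [-38.4,-7.5,-2.3,7.4,0]
    - [-39.0,-2.4,-2.3,7.4,0]
    - [-39.0,2.6,-2.3,7.4,0]
    - [-38.3,7.7,-2.3,7.4,0]
    - [-37.0,12.6,-2.3,7.4,0]
    - [-35.1,17.3,-2.3,7.4,0]
    - [-32.5,21.7,-2.3,7.4,0]
    - [-29.5,25.7,-2.3,7.4,0]
    - [-25.9,29.3,-2.3,7.4,0]

```text
t: 1.35
eef_pos: [491.4, 221.6, 250.3]
tcp_rot: [-3.141, 0.0, 1.26]
ft_force: [0.3, 0.1, -0.1]
opening: 1.002
grip_force: 0.0
```

```bash
python3 -c "
from h import *
c,s=snap('wrist','w1'); print(s['eef_pos'],s['tcp_rot'],s['ft_force'])
for n,X in dict(knob=(489,222,105),hinge=(544,390,73),peg0=(606,332,92),peg1=(626,234,92),cupA=(435,258,54),cupB=(509,-20,54)).items(): print(n,wproj(c,s,X).round())"
```

```text
[491.42912084 221.61458014 250.25446319] [-3.14139852e+00  2.17882991e-05  1.25957192e+00] [ 0.32183677  0.07116853 -0.05472071]
knob [320. 184.]
hinge [321.  19.]
peg0 [395.  50.]
peg1 [438. 133.]
cupA [268. 158.]
cupB [384. 320.]
```

View pics/w1.png

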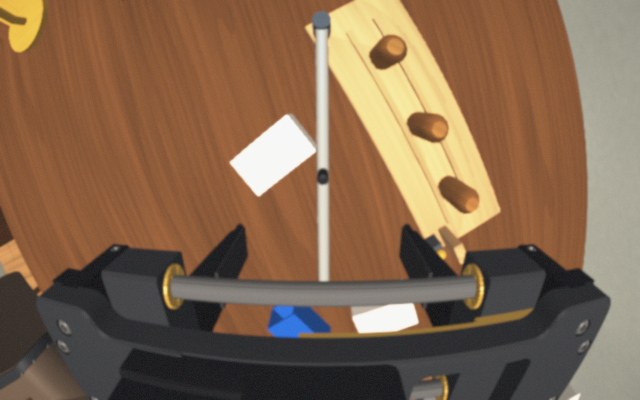

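The wrist view shows the post top at (322,176), the hinge cap at (320,18), the peg tips at (399,45), (440,123) and (472,193), and cup A at (274,155). I triangulate these against the top view.

```bash
python3 -c "
from h import *
np.set_printoptions(precision=1,suppress=True)
c,s=load('top0'); w,ws=load('w1'); P=lambda x,y:(165+(x+.5)/5-.5,140+(y+.5)/5-.5)
for n,a,b in [('knob',(267,331),(322,174)),('hinge',(50,260),(320,18)),('peg0',(125,175),(399,45)),('peg1',(260,148),(440,123)),('peg2',(392,115),(472,193))]:
    print(n,tri(ray(c,P(*a)),wray(w,ws,b)))
g=w['color']; m=(g.astype(int).min(2)>185).astype(np.uint8); 
for cn in cv2.findContours(m,0,1)[0]:
  if cv2.contourArea(cn)>800 and cn[:,0,1].max()<230:
    q=cv2.approxPolyDP(cn,4,True)[:,0]; print(q.tolist()); print(np.array([(lambda o,d:o+d*(54-o[2])/d[2])(*wray(w,ws,p)) for p in q]))
go(489,224,88,72,5,.6)
"
```

```text
knob (array([492.1, 226.5,  84.1]), np.float64(0.05949802216285373))
hinge (array([542.3, 385. ,  92.8]), np.float64(2.314297539055076))
peg0 (array([609.7, 335.1,  88. ]), np.float64(5.925150926706402))
peg1 (array([634. , 240.1,  74.3]), np.float64(7.7592371064237025))
peg2 (array([659.7, 143.6,  69.3]), np.float64(6.616789722321012))
[[288, 115], [230, 162], [258, 195], [315, 151]]
[[474.2 298.8  54. ]
 [388.4 269.3  54. ]
 [406.9 219.3  54. ]
 [490.6 248.8  54. ]]
[[319, 30], [319, 166], [326, 166], [324, 31]]
[[539.  382.8  54. ]
 [489.5 230.3  54. ]
 [497.3 227.7  54. ]
 [544.  379.9  54. ]]
[0.7, -1.4, 32.5, -0.1, 0.6],[0.7, -1.4, 32.5, -0.1, 0.6],[0.7, -1.4, 32.5, -0.1, 0.6],[0.7, -1.4, 32.5, -0.1, 0.6],[0.7, -1.4, 32.5, -0.1, 0.6],| j [17. 35.] pose [494.6 218.3 250.5] 71.59
```

Call:
carry_out:
  motion:
    - [0,0,0,0,0.6]
    - [0,0,0,0,0.6]
    - [0,0,0,0,0.65]

```text
t: 1.7
eef_pos: [490.0, 223.8, 250.1]
tcp_rot: [-3.141, 0.0, 1.267]
ft_force: [-0.6, 0.4, 0.0]
opening: 0.803
grip_force: 0.0
```

```bash
cat >> h.py <<'E'
def zp(w,s,uv,z):
    o,d=wray(w,s,uv); return o+d*(z-o[2])/d[2]
E
python3 -c "
from h import *
np.set_printoptions(precision=1,suppress=True)
w,ws=snap('wrist','w2'); print(ws['eef_pos'],ws['tcp_rot'],ws['opening'])
g=cv2.cvtColor(w['color'],cv2.COLOR_RGB2HSV); gi=w['color'].astype(int)
m=(gi.max(2)<60).astype(np.uint8)
for cn in cv2.findContours(m,0,1)[0]:
  a=cv2.contourArea(cn); x,y,ww,h=cv2.boundingRect(cn)
  if a>40 and y+h<235: print('black',a,(x,y,ww,h), zp(w,ws,(x+ww/2-.5,y+ww/2-.5),105))
m=(gi.min(2)>185).astype(np.uint8)
for cn in cv2.findContours(m,0,1)[0]:
  if cv2.contourArea(cn)>800 and cn[:,0,1].max()<230:
    q=cv2.approxPolyDP(cn,4,True)[:,0]; print(q.tolist()); print(np.array([zp(w,ws,p,54) for p in q]))
cv2.imwrite('pics/c3.png',cv2.hconcat([cv2.resize(w['color'][0:230,360:520,::-1],None,fx=2.5,fy=2.5),cv2.resize(w['color'][100:215,220:300,::-1],None,fx=5,fy=5)]))
"
```

```text
[490.  223.8 250.1] [-3.1  0.   1.3] 0.8031214581954184
[[290, 116], [232, 162], [259, 196], [317, 152]]
[[474.  299.   54. ]
 [389.  269.9  54. ]
 [406.2 219.4  54. ]
 [490.8 249.2  54. ]]
[[323, 31], [321, 168], [327, 168], [328, 65]]
[[540.3 382.8  54. ]
 [489.4 229.5  54. ]
 [496.2 227.4  54. ]
 [533.4 342.2  54. ]]
```

View pics/c3.png

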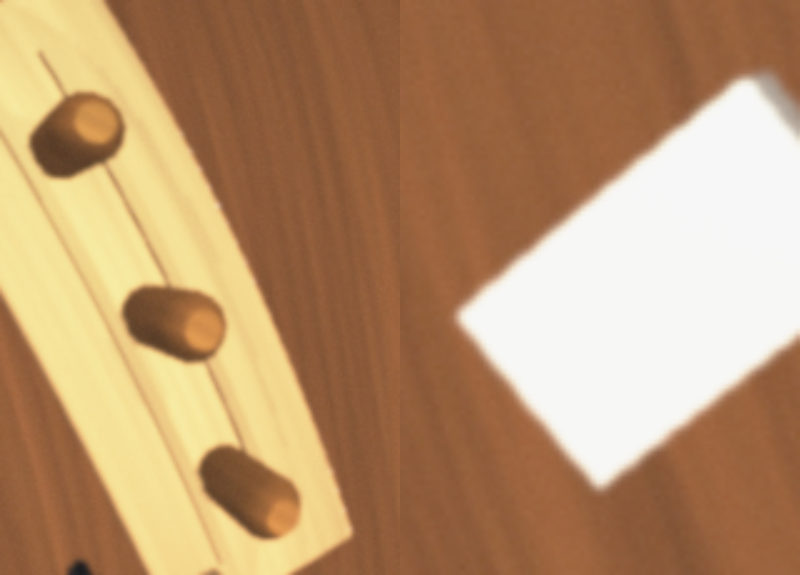

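Peg tips in this view are at (399,50), (442,132) and (473,207). The cup A crop does not show which end is the mouth, so I check the side view.

```bash
python3 -c "
from h import *
np.set_printoptions(precision=1,suppress=True)
a=cv2.imread('pics/side0.png')
A=cv2.resize(a[175:212,195:235],None,fx=10,fy=10,interpolation=cv2.INTER_CUBIC);B=cv2.resize(a[190:227,272:312],None,fx=10,fy=10,interpolation=cv2.INTER_CUBIC)
cv2.imwrite('pics/c4.png',cv2.hconcat([A,B]))
c,s=load('top0'); w,ws=load('w2'); P=lambda x,y:(165+(x+.5)/5-.5,140+(y+.5)/5-.5)
for n,a,b in [('knob',(267,331),(323.5,177)),('peg0',(125,175),(398.8,50)),('peg1',(260,148),(442,132)),('peg2',(392,115),(472.8,207))]:
    print(n,tri(ray(c,P(*a)),wray(w,ws,b)),zp(w,ws,b,105 if n=='knob' else 92), onplane(c,P(*a),92))
m=w['color'][165:195,310:340].astype(int).max(2); v,u=np.nonzero(m<70); print('knob px',u.min()+310,u.max()+310,v.min()+165,v.max()+165)
"
```

```text
knob (array([491.5, 225.8,  87.5]), np.float64(0.346717052049059)) [492.6 229.9 105. ] [491.  224.6  92. ]
peg0 (array([607.4, 333.9,  88.4]), np.float64(1.364858607768408)) [607.1 333.8  92. ] [606.  332.5  92. ]
peg1 (array([629. , 236. ,  88.5]), np.float64(4.095117550452989)) [629.8 237.2  92. ] [626.1 234.5  92. ]
peg2 (array([651.5, 138.9,  90. ]), np.float64(0.3691080015319923)) [650.9 140.   92. ] [650.8 138.5  92. ]
knob px 320 328 171 184
```

View pics/c4.png

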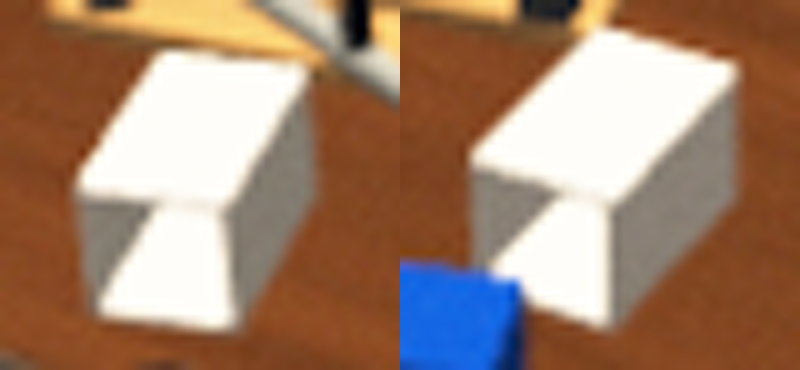

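Both mouths (dark openings at the lower left in both crops) face the robot, so both bases point away. Next I cage the finger post.

Call:
carry_out:
  motion:
    - [2.5,1,0,0,0.65]
    - [0,0,20,0,0.65]
    - [0,0,20,0,0.65]
    - [0,0,30,0,0.65]
    - [0,0,30,0,0.65]
    - [0,0,30,0,0.65]
    - [0,0,30,0,0.65]
    - [0,0,0,0,0.7]
    - [0,0,0,0,0.7]

```text
t: 2.65
eef_pos: [492.4, 225.6, 90.6]
tcp_rot: [-3.141, 0.0, 1.266]
ft_force: [-0.5, -0.9, -0.3]
opening: 0.302
grip_force: 0.0
```

```bash
python3 - <<'E'
from h import *
# arc about hinge, commanded pose from state, rotate with bar
s=env.state(); p=s['eef_pos']; a=s['tcp_rot'][2]; h=np.array([543,388.]); r=p[:2]-h; print(np.hypot(*r),np.degrees(np.arctan2(*r[::-1])),p,np.degrees(a))
n=12; st=np.radians(-77/n)
for k in range(1):
    R=np.array([[np.cos(st),-np.sin(st)],[np.sin(st),np.cos(st)]]); d=R@r-r
    print(np.cos(a)*d[0]+np.sin(a)*d[1], np.sin(a)*d[0]-np.cos(a)*d[1])
E
```

```text
170.0436763184214 -107.29774068834737 [492.4396851  225.64696981  90.64122013] 72.52336968987721
1.0059079291552413 -19.006974959204886
```

Call:
carry_out:
  motion:
    - [0.6,-14.8,0,5,0.7]
    - [0.6,-14.8,0,5,0.7]
    - [0.6,-14.8,0,5,0.7]
    - [0.6,-14.8,0,5,0.7]
    - [0.6,-14.8,0,5,0.7]
    - [0.6,-14.8,0,5,0.7]
    - [0.6,-14.8,0,5,0.7]
    - [0.6,-14.8,0,5,0.7]
    - [0.6,-14.8,0,5,0.7]
    - [0.6,-14.8,0,5,0.7]
    - [0.6,-14.8,0,5,0.7]
    - [0.6,-14.8,0,5,0.7]

```text
t: 3.85
eef_pos: [377.5, 351.1, 92.3]
tcp_rot: [-3.141, -0.003, 0.215]
ft_force: [1.9, -1.1, -0.4]
opening: 0.304
grip_force: 0.5
```

Call:
carry_out:
  motion:
    - [0.6,-14.8,0,5,0.7]
    - [0.6,-14.8,0,5,0.7]
    - [0.6,-14.8,0,5,0.7]
    - [0,-5,0,0,0.7]
    - [0,0,0,0,0.7]
    - [0,5,0,0,0.6]
    - [0,0,-40,0,0.6]
    - [0,0,-40,0,0.6]
    - [0,0,-40,0,0.5]
    - [0,0,-30,0,0.3]
    - [0,0,0,0,0.3]
    - [0,0,0,0,0.3]

```text
t: 5.05
eef_pos: [373.4, 393.4, 240.6]
tcp_rot: [-3.141, -0.001, -0.044]
ft_force: [-0.1, -0.1, -1.0]
opening: 0.668
grip_force: 0.0
```

```bash
python3 - <<'E'
from h import *
np.set_printoptions(precision=1,suppress=True)
s=env.state(); print(s['eef_pos'],np.degrees(s['tcp_rot'][2]))
c,s=snap('top','top1'); w,ws=snap('wrist','w3')
hint=c['color'].astype(int)
m=((hint.min(2)>190)).astype(np.uint8)
for cn in cv2.findContours(m,cv2.RETR_EXTERNAL,cv2.CHAIN_APPROX_NONE)[0]:
    a=cv2.contourArea(cn)
    if 100<a<1000:
        r=cv2.minAreaRect(cn); print('white',a,r); print(np.array([onplane(c,p,54)[:2] for p in cv2.boxPoints(r)]),onplane(c,r[0],54))
A=cv2.resize(c['color'][140:260,90:330,::-1],(800,400)); cv2.imwrite('pics/c5.png',A)
E
```

```text
[373.4 393.4 240.6] -2.501800120883268
white 318.5 ((210.8060302734375, 222.2191162109375), (25.69654083251953, 14.15317440032959), 72.47443389892578)
[[472.9 298.6]
 [488.8 249.2]
 [398.2 217.5]
 [382.6 266.4]] [435.4 257.9  54. ]
white 299.0 ((286.5, 202.5), (25.0, 13.0), 90.0)
[[555.7   4.8]
 [555.8 -43.5]
 [462.3 -44.3]
 [462.3   3.6]] [508.8 -19.8  54. ]
```

View pics/c5.png

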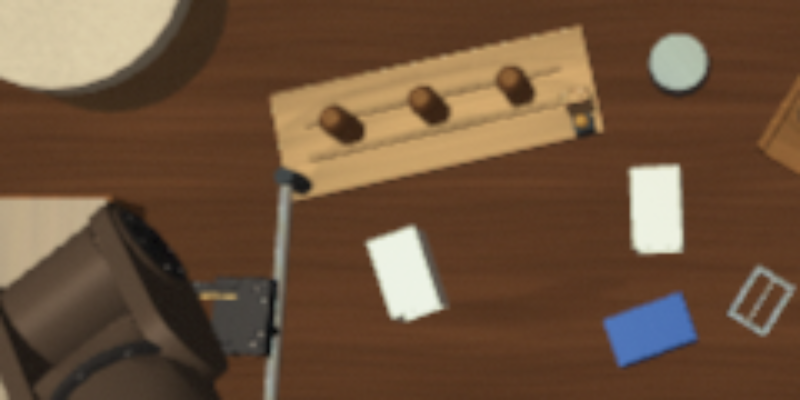

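The keeper now points straight at the robot, well clear of cup A, and both cups are unmoved (centres at crop (405,272) and (657,208)). Next is cup A.

```bash
python3 -c "
from h import *
go(439,259,130,19.4,5,0)"
```

```text
[14.4, 26.3, 21.8, -4.4, 0],[12.3, 27.3, 21.8, -4.4, 0],[10.2, 28.2, 21.8, -4.4, 0],[8.0, 28.9, 21.8, -4.4, 0],[5.8, 29.4, 21.8, -4.4, 0],| j [ 40. 132.] pose [373.  393.4 239.2] -2.52
```

Call:
carry_out:
  motion:
    - [14.4,26.3,21.8,-4.4,0]
    - [12.3,27.3,21.8,-4.4,0]
    - [10.2,28.2,21.8,-4.4,0]
    - [8.0,28.9,21.8,-4.4,0]
    - [5.8,29.4,21.8,-4.4,0]
    - [0,0,0,0,0]
    - [0,0,0,0,0]
    - [0,0,0,0,0]

```text
t: 5.95
eef_pos: [439.2, 260.2, 131.3]
tcp_rot: [-3.141, 0.0, 0.339]
ft_force: [-0.1, 0.1, 1.0]
opening: 0.997
grip_force: 0.0
```

```bash
cat >> h.py <<'E'
def whites(f,z,amin=500,thr=185):
    w,s=snap('wrist',f); m=(w['color'].astype(int).min(2)>thr).astype(np.uint8)
    for cn in cv2.findContours(m,0,cv2.CHAIN_APPROX_NONE)[0]:
        if cv2.contourArea(cn)>amin:
            q=cv2.approxPolyDP(cn,5,True)[:,0]; print(q.tolist(),[zp(w,s,p,z)[:2].round(1).tolist() for p in q])
E
python3 -c "
from h import *
whites('w4',54)
go(439,259,29,19.4,4,0)"
```

```text
[[585, 179], [552, 252], [576, 262], [607, 194]] [[556.1, 6.0], [468.8, 5.2], [468.3, -47.7], [556.7, -45.8]]
[[356, 150], [289, 151], [294, 254], [354, 253]] [[490.9, 250.2], [472.7, 299.5], [388.3, 268.4], [406.5, 219.3]]
[[617, 68], [607, 94], [613, 113], [623, 118], [632, 91]] [[691.1, 6.5], [653.4, 14.2], [640.3, -5.3], [645.2, -27.3], [683.8, -32.8]]
[[201, 44], [174, 114], [153, 224]] [[534.2, 396.3], [472.7, 402.3], [367.9, 403.1]]
[-0.2, 0.3, 25.6, 0.0, 0],[-0.2, 0.3, 25.6, 0.0, 0],[-0.2, 0.3, 25.6, 0.0, 0],[-0.2, 0.3, 25.6, 0.0, 0],| j [23. 94.] pose [439.2 260.4 131.6] 19.48
```

Call:
carry_out:
  motion:
    - [0,0.8,34,-0.6,0]
    - [0,0,34,0,0]
    - [0,0,34,0,0]
    - [0,0,0,0,0.45]
    - [0,0,0,0,0.45]
    - [0,0,0,0,0.45]
    - [0,0,0,0,0.45]
    - [0,0,0,0,0.45]
    - [0,0,0,0,0.45]
    - [0,0,0,0,0.45]

```text
t: 7.0
eef_pos: [440.0, 259.1, 29.9]
tcp_rot: [-3.141, -0.001, 0.35]
ft_force: [-1.4, 1.2, 8.0]
opening: 0.567
grip_force: 30.0
```

Call:
carry_out:
  motion:
    - [0,0,-20,0,0.45]
    - [0,0,-45,0,0.45]
    - [0,0,-45,0,0.45]
    - [24.5,17.2,0,0,0.45]
    - [24.5,17.2,0,0,0.45]
    - [24.5,17.2,0,0,0.45]
    - [24.5,17.2,0,0,0.45]
    - [24.5,17.2,0,0,0.45]
    - [0,0,0,0,0.45]
    - [0,0,0,0,0.45]

```text
t: 8.0
eef_pos: [583.9, 219.9, 138.8]
tcp_rot: [-3.141, 0.001, 0.35]
ft_force: [0.3, -0.0, -0.0]
opening: 0.566
grip_force: 30.0
```

```bash
python3 -c "
from h import *
whites('w5',150)
w,s=load('w5'); print(s['ft_force'])
for p in [(607,333.5,92),(628.5,236.3,92),(651,139,92)]: print(wproj(w,s,p).round(1))
go(584.3,220.2,140,20,1,.45)"
```

```text
[[276, 307], [280, 331], [369, 326], [370, 307]] [[540.5, 233.8], [521.9, 226.0], [545.4, 174.0], [560.0, 179.9]]
[[266, 185], [273, 279], [373, 279], [380, 185]] [[612.5, 260.5], [559.8, 241.1], [579.5, 186.7], [632.4, 205.6]]
[ 0.27782063 -0.02752529 -0.03725481]
[185.3 138.5]
[321.6 153.3]
[456.1 171.9]
[0.9, 0.3, -1.1, 0.1, 0.45],| j [15. 85.] pose [583.4 220.1 138.9] 20.07
```

View pics/w5.png

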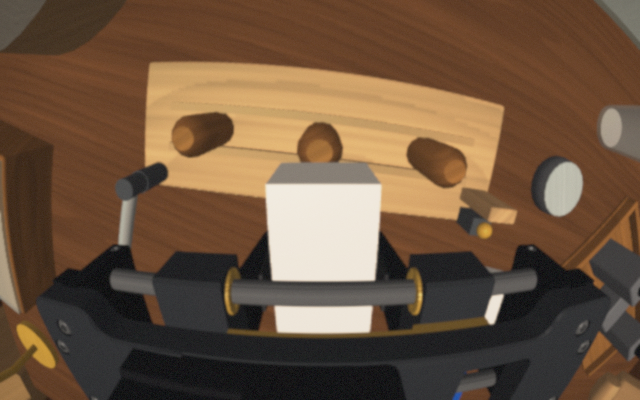

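The held cup is level, with its base towards peg1 (tip at (320,148)). I lower its base end onto the peg tip to turn it mouth-down in the pads.

Call:
carry_out:
  motion:
    - [0,0,8.5,0,0.45]
    - [0,0,8.5,0,0.45]
    - [-1,0,5,0,0.45]
    - [-1,0,5,0,0.45]
    - [0,0,5,0,0.45]

```text
t: 8.55
eef_pos: [581.3, 219.7, 108.0]
tcp_rot: [-3.141, 0.001, 0.351]
ft_force: [-9.5, -2.4, 17.4]
opening: 0.569
grip_force: 30.0
```

Call:
carry_out:
  motion:
    - [-1,0,5,0,0.45]
    - [-1,0,5,0,0.45]
    - [0,0,4,0,0.45]
    - [-0.5,0,4.5,0,0.45]
    - [-0.5,0,4.5,0,0.45]

```text
t: 9.05
eef_pos: [578.9, 218.8, 85.1]
tcp_rot: [-3.141, -0.001, 0.351]
ft_force: [-6.4, -1.2, 14.8]
opening: 0.566
grip_force: 30.0
```

```bash
python3 -c "
from h import *
whites('w6',100)
w,s=load('w6'); print(s['ft_force'],s['eef_pos'],s['grip_force'])
go(576,218,84,20,1,.45)"
```

```text
[[274, 306], [287, 329], [364, 328], [372, 309]] [[538.7, 234.4], [523.8, 221.8], [540.9, 177.0], [556.5, 178.7]]
[[604, 170], [590, 175], [579, 195], [578, 219], [587, 228], [602, 220], [612, 199]] [[695.7, 56.4], [686.5, 69.9], [670.8, 72.9], [656.5, 62.6], [654.1, 47.6], [664.9, 33.6], [682.3, 32.4]]
[[270, 169], [257, 253], [264, 279], [384, 277], [389, 253], [374, 168]] [[617.1, 259.7], [570.1, 253.1], [555.3, 245.0], [579.8, 181.7], [594.7, 185.5], [635.1, 211.8]]
[-6.42329197 -1.22638641 14.84599632] [578.94127184 218.83946467  85.07693137] 30.001832842826843
[-2.9, -0.2, 0.4, 0.1, 0.45],| j [15. 84.] pose [578.8 218.8  84.4] 20.11
```

View pics/w6.png

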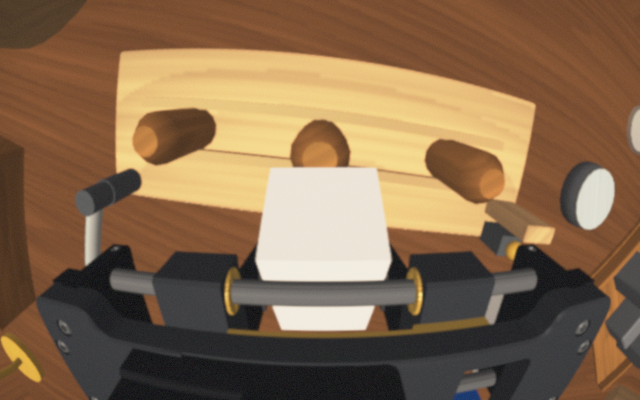

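The cup has turned about halfway: the base face is now visible at rows 168–255 and the cup is held in the fingers. I work out the angle.

```bash
cat >> h.py <<'E'
def theta(f,pxs,a=45,b=13,yoff=27):
    """px of the left/right ends of the edge between end face and upper side -> tilt angle"""
    w,s=load(f); best=None
    from scipy.optimize import minimize_scalar
    t=s['tcp_rot'][2]; X=np.array([np.cos(t),np.sin(t),0]); Y=np.array([np.sin(t),-np.cos(t),0]); Z=np.array([0,0,1.])
    def err(th):
        q=s['eef_pos']+11*Z+X*(a*np.cos(th)-b*np.sin(th))+Z*(a*np.sin(th)+b*np.cos(th))
        return np.linalg.norm((wproj(w,s,q+Y*yoff)+wproj(w,s,q-Y*yoff))/2-np.mean(pxs,0))
    r=minimize_scalar(err,bounds=(-.3,1.9),method='bounded'); print('theta',np.degrees(r.x),'px err',r.fun)
E
python3 -c "
from h import *
theta('w5',[(273,185),(376,185)]) if 0 else theta('w5',[(266,185),(380,185)]); theta('w6',[(257,256),(389,256)])"
```

```text
theta 1.8466178930636172 px err 1.7539010358458824
theta 46.18679114538 px err 1.9093405264483807
```

Call:
carry_out:
  motion:
    - [0,0,4,0,0.45]
    - [0,0,4,0,0.45]
    - [0,0,4,0,0.45]
    - [0,0,4,0,0.45]
    - [0,0,0,0,0.45]

```text
t: 9.6
eef_pos: [579.0, 218.8, 68.6]
tcp_rot: [-3.141, -0.0, 0.351]
ft_force: [-4.1, -1.1, 11.4]
opening: 0.571
grip_force: 30.0
```

```bash
python3 -c "
from h import *
whites('w7',100)
w,s=load('w7'); print(s['ft_force'],s['eef_pos'],s['grip_force'])"
```

```text
[[272, 308], [283, 317], [323, 318], [350, 317], [353, 311], [360, 317], [373, 309]] [[550.0, 236.3], [546.3, 229.0], [553.4, 208.7], [558.8, 195.3], [563.3, 195.4], [560.5, 190.1], [567.8, 185.7]]
[[264, 179], [256, 278], [390, 278], [380, 178]] [[616.2, 259.4], [565.5, 249.1], [588.7, 185.6], [634.2, 211.3]]
[[615, 175], [605, 177], [592, 197], [588, 218], [594, 232], [605, 231], [618, 214], [623, 191]] [[693.5, 63.6], [688.1, 73.8], [672.6, 78.9], [660.1, 73.6], [654.4, 60.0], [658.7, 47.5], [673.5, 40.8], [688.6, 46.6]]
[-4.11394773 -1.14892768 11.43836809] [578.99343536 218.8285629   68.57049425] 30.00091552734375
```

```bash
python3 -c "
from h import *
theta('w6',[(270,169),(374,168)],45,-41); theta('w7',[(264,179),(380,178)],45,-41)"
```

```text
theta 68.01387184406289 px err 0.9812574900492906
theta 73.85979433786395 px err 1.0451699857272811
```

Call:
carry_out:
  motion:
    - [-5,0,-10,0,0.45]
    - [-15,0,-15,0,0.45]
    - [-30,0,0,0,0.45]
    - [-35,0,0,0,0.45]
    - [-25,0,10,0,0.45]
    - [0,0,15,0,0.45]
    - [0,0,10,0,0.45]
    - [0,0,5,0,0.45]
    - [0,0,5,0,0.45]
    - [0,0,5,0,0.45]
    - [0,0,0,0,0.45]

```text
t: 10.75
eef_pos: [476.2, 180.8, 42.7]
tcp_rot: [-3.141, 0.001, 0.35]
ft_force: [-0.8, -0.1, -0.5]
opening: 0.565
grip_force: 30.0
```

```bash
python3 -c "
from h import *
whites('w8',80)
w,s=load('w8'); print(s['ft_force'],s['eef_pos'],s['grip_force'])"
```

```text
[[274, 308], [285, 317], [315, 318], [362, 317], [372, 310]] [[452.4, 197.7], [448.8, 190.8], [453.8, 176.2], [462.3, 153.5], [468.2, 150.5]]
[[587, 222], [566, 268], [579, 267], [595, 282], [617, 236]] [[554.7, 42.3], [524.0, 39.6], [527.6, 26.7], [522.2, -3.0], [557.3, 0.2]]
[[265, 179], [256, 278], [390, 278], [381, 179]] [[515.4, 220.3], [466.8, 210.9], [488.9, 150.2], [532.2, 174.2]]
[-0.80565518 -0.06206437 -0.4992052 ] [476.22556471 180.76141182  42.7143099 ] 30.00001072883606
```

Call:
carry_out:
  motion:
    - [0,0,3,0,0.45]
    - [0,0,3,0,0.45]
    - [0,0,2,0,0.45]
    - [0,0,0,0,0.45]

```text
t: 11.2
eef_pos: [477.0, 181.0, 36.3]
tcp_rot: [3.141, -0.002, 0.35]
ft_force: [-1.3, 0.8, 15.9]
opening: 0.568
grip_force: 30.0
```

Call:
carry_out:
  motion:
    - [0,0,1.5,0,0.45]
    - [0,0,1,0,0.45]
    - [0,0,0,0,0.45]

```text
t: 11.5
eef_pos: [478.3, 181.4, 34.9]
tcp_rot: [3.141, -0.006, 0.35]
ft_force: [-0.0, 2.6, 28.4]
opening: 0.563
grip_force: 30.0
```

```bash
python3 -c "
from h import *
whites('w9',80)
w,s=load('w9'); print(s['ft_force'],s['eef_pos'],s['grip_force'])"
```

```text
[[378, 307], [268, 308], [283, 321], [347, 322], [363, 321]] [[477.8, 152.6], [459.3, 201.6], [454.2, 192.6], [464.5, 163.2], [467.5, 156.0]]
[[594, 228], [575, 267], [600, 288], [623, 243]] [[555.4, 43.3], [530.0, 42.3], [523.2, -0.5], [557.0, 0.9]]
[[265, 180], [256, 278], [391, 277], [380, 179]] [[519.0, 219.9], [473.9, 211.2], [495.2, 154.1], [535.0, 177.1]]
[-0.03068448  2.63333495 28.39962829] [478.2632251  181.38358291  34.94151061] 30.001037120819092
```

Call:
carry_out:
  motion:
    - [0,0,-1,0,0.45]
    - [0,0,0,0,0.3]
    - [0,0,0,0,0.2]
    - [0,0,0,0,0.1]
    - [0,0,0,0,0.1]
    - [0,0,-20,0,0.1]
    - [0,0,-40,0,0.1]
    - [-20,0,-40,0,0]
    - [-20,0,-30,0,0]
    - [0,0,0,0,0]
    - [0,0,0,0,0]
    - [0,0,0,0,0]

```text
t: 12.75
eef_pos: [438.9, 167.0, 162.8]
tcp_rot: [-3.141, 0.001, 0.35]
ft_force: [-0.2, -0.4, 0.1]
opening: 0.998
grip_force: 0.0
```

```bash
python3 -c "
from h import *
whites('w10',90)
w,s=load('w10'); print(s['ft_force'],s['eef_pos'],s['grip_force'])
c,s=snap('top','top2')
m=((c['color'].astype(int).min(2)>190)).astype(np.uint8)
for cn in cv2.findContours(m,cv2.RETR_EXTERNAL,cv2.CHAIN_APPROX_NONE)[0]:
    a=cv2.contourArea(cn)
    if 60<a<1000:
        r=cv2.minAreaRect(cn); print('white',a,r,onplane(c,r[0],90),onplane(c,r[0],54))
"
```

```text
[[511, 141], [480, 221], [515, 233], [545, 158]] [[550.0, 33.1], [473.5, 28.8], [475.4, -17.0], [552.7, -12.3]]
[[292, 67], [293, 167], [352, 168], [354, 67]] [[534.3, 225.6], [461.8, 199.4], [476.7, 156.0], [550.2, 182.1]]
[[553, 32], [544, 43], [544, 61], [557, 81], [568, 83], [577, 73], [577, 52], [567, 36]] [[667.0, 24.8], [650.0, 31.9], [633.7, 26.5], [624.7, 4.8], [630.6, -9.6], [646.7, -17.9], [666.8, -11.0], [674.2, 6.8]]
[-0.18951343 -0.43968565  0.13659744] [438.89058665 167.00056382 162.78001832] 0.0
white 299.0 ((286.5, 202.5), (25.0, 13.0), 90.0) [503.47144603 -22.31533849  90.        ] [508.80878057 -19.81919954  54.        ]
```

View pics/w10.png

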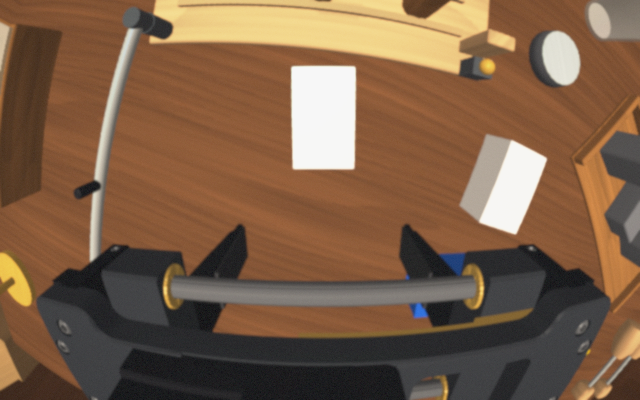

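```bash
python3 -c "
from h import *
w,s=load('w10')
for z in (54,90): print(z,[zp(w,s,p,z)[:2].round(1).tolist() for p in [[292, 67], [293, 167], [352, 168], [354, 67]]])"
```

```text
54 [[537.2, 230.4], [453.5, 200.2], [470.8, 150.2], [555.4, 180.2]]
90 [[534.3, 225.6], [461.8, 199.4], [476.7, 156.0], [550.2, 182.1]]
```

The wrist view shows cup A lying again, its top at (292–354, 67–168), so it went over after release and now sits at (504,190). I read the end face nearer the robot in the side camera to learn which end is open.

```bash
cat >> h.py <<'E'
def endface(c,ctr,yaw,sgn):
    """sample 8x8 brightness of an end face of a lying cup from a fixed camera (rows top->down)"""
    t=np.radians(yaw); a=np.array([np.cos(t),np.sin(t),0]); b=np.array([-np.sin(t),np.cos(t),0]); o=np.array([*ctr,27.])+sgn*45*a
    def pr(X): p=c['R']@X+c['t']; p=c['K']@p; return p[:2]/p[2]
    print([pr(o+b*y+np.array([0,0,z])).round(1).tolist() for y,z in ((27,27),(-27,27),(-27,-27),(27,-27))])
    for z in np.linspace(23,-23,7): print([c['color'][tuple(pr(o+b*y+np.array([0,0,z])).round().astype(int)[::-1])].tolist() for y in np.linspace(22,-22,5)])
E
python3 -c "
from h import *
c,s=snap('side','side1'); endface(c,(504,190),20,-1)
c,s=load('side0'); print('ref');endface(c,(439.5,259),20,-1)"
```

```text
[[229.9, 191.2], [244.8, 193.0], [245.6, 205.7], [230.9, 203.9]]
[[152, 139, 127], [139, 132, 119], [254, 252, 246], [254, 253, 248], [255, 254, 252]]
[[148, 139, 124], [143, 134, 121], [255, 254, 252], [255, 254, 252], [244, 238, 227]]
[[141, 132, 120], [250, 245, 235], [255, 254, 252], [255, 254, 252], [247, 240, 231]]
[[144, 135, 122], [255, 254, 251], [255, 254, 252], [255, 254, 252], [249, 243, 233]]
[[167, 158, 145], [255, 254, 252], [255, 254, 252], [255, 254, 252], [252, 250, 242]]
[[227, 216, 197], [255, 254, 252], [255, 254, 252], [255, 254, 252], [252, 249, 241]]
[[214, 187, 165], [244, 234, 220], [194, 162, 140], [230, 211, 188], [148, 107, 79]]
ref
[[202.4, 194.1], [217.4, 195.9], [218.6, 208.7], [203.9, 206.9]]
[[134, 123, 114], [132, 123, 110], [236, 228, 210], [253, 250, 243], [249, 244, 233]]
[[133, 125, 113], [130, 123, 111], [254, 252, 247], [254, 253, 249], [253, 250, 243]]
[[137, 129, 117], [133, 125, 113], [254, 253, 249], [254, 253, 249], [254, 252, 247]]
[[133, 124, 112], [254, 252, 245], [254, 253, 249], [254, 253, 249], [236, 229, 211]]
[[155, 146, 133], [254, 253, 249], [254, 253, 249], [254, 253, 249], [243, 236, 224]]
[[210, 198, 179], [254, 253, 249], [254, 253, 249], [254, 253, 248], [249, 244, 234]]
[[190, 165, 143], [236, 227, 206], [161, 130, 110], [218, 196, 174], [131, 92, 68]]
```

The pattern matches the starting view, so the mouth still faces the robot and the cup simply fell back. I fit the tilt and any slide in the pads from the recorded edges to see why.

```bash
cat >> h.py <<'E'
def fit3(f,far=None,near=None,L0=45.,d0=14.,fix=None):
    """tilt + grasp point's place on the cup (distance to base plane L, above axis d) from base-face edge pixels"""
    from scipy.optimize import least_squares
    w,s=load(f); t=s['tcp_rot'][2]; X=np.array([np.cos(t),np.sin(t),0]); Y=np.array([np.sin(t),-np.cos(t),0]); Z=np.array([0,0,1.])
    def res(p):
        th,L,d,y=p; r=[(L-L0)/15,(d-d0)/15,y/5]
        for e,b in ((far,-27-d),(near,27-d)):
            if e is None: continue
            q=s['eef_pos']+11*Z+X*(L*np.cos(th)-b*np.sin(th))+Z*(L*np.sin(th)+b*np.cos(th))
            for sg,px in zip((-1,1),e): r+=list((wproj(w,s,q+Y*(27*sg+y))-px)/1.5)
        return r
    o=least_squares(res,[1.,L0,d0,0]); print(f,'theta %.1f L %.1f d %.1f y %.1f cost %.1f'%(np.degrees(o.x[0]),*o.x[1:],o.cost))
E
python3 -c "
from h import *
fit3('w5',[(276,163),(372,163)],[(266,185),(380,185)])
fit3('w6',[(270,169),(374,168)],[(257,256),(389,256)])
fit3('w8',[(265,179),(381,179)],[(256,284),(390,284)])
fit3('w9',[(265,180),(380,179)],[(256,284),(391,284)])
whites('w11',54)
go(497,187.5,130,20,3,0)"
```

```text
w5 theta -0.2 L 45.2 d 9.4 y 1.0 cost 12.3
w6 theta 29.2 L 39.3 d 1.4 y 0.6 cost 0.9
w8 theta 37.3 L 40.4 d -4.5 y 0.8 cost 4.7
w9 theta 36.7 L 40.4 d -5.3 y 0.8 cost 3.8
[[511, 141], [480, 221], [515, 233], [545, 158]] [[555.0, 8.7], [466.9, 3.7], [469.1, -49.2], [558.1, -43.6]]
[[293, 66], [293, 167], [353, 167], [354, 67]] [[538.0, 229.8], [453.3, 200.2], [471.7, 149.7], [555.1, 180.2]]
[[553, 32], [545, 40], [544, 60], [557, 81], [568, 83], [578, 70], [577, 52], [566, 35]] [[689.6, -0.8], [674.1, 7.1], [652.3, 1.5], [640.9, -23.8], [647.8, -40.4], [670.5, -50.3], [689.5, -42.0], [698.2, -19.8]]
[20.6, 0.2, 10.9, 0.0, 0],[20.6, 0.2, 10.9, 0.0, 0],[20.6, 0.2, 10.9, 0.0, 0],| j [13. 83.] pose [438.8 167.  162.7] 20.07
```

The fit shows the cup slid up about 19 mm between the pads instead of turning (tilt only 37°), so the grip was too deep and too near the base. I redo it with a shallow fingertip grip nearer the mouth, which gives a longer lever and less twisting friction.

```bash
python3 -c "
from h import *
go(485.5,183.3,54,19.6,4,0)"
```

```text
[12.4, 0.2, 27.2, 0.1, 0],[12.4, 0.2, 27.2, 0.1, 0],[12.4, 0.1, 27.2, 0.1, 0],[12.4, 0.1, 27.2, 0.1, 0],| j [13. 83.] pose [438.8 167.  162.7] 20.07
```

Call:
carry_out:
  motion:
    - [24.8,0.3,0,0.2,0]
    - [24.8,0.3,20,0.2,0]
    - [0,0,30,0,0]
    - [0,0,30,0,0]
    - [0,0,28.7,0,0]
    - [0,0,0,0,0.45]
    - [0,0,0,0,0.45]
    - [0,0,0,0,0.45]
    - [0,0,0,0,0.45]
    - [0,0,0,0,0.45]
    - [0,0,0,0,0.45]
    - [0,0,0,0,0.45]

```text
t: 14.15
eef_pos: [485.8, 183.5, 55.6]
tcp_rot: [3.142, -0.001, 0.344]
ft_force: [-0.6, -0.5, 7.2]
opening: 0.562
grip_force: 30.0
```

```bash
python3 -c "
from h import *
t=np.radians(19.7); D=67
print(np.array([628.5,236.3])-D*np.array([np.cos(t),np.sin(t)]))
go(565.4,213.7,156,19.7,4,.45)"
```

```text
[565.4214735  213.71461769]
[21.3, -0.4, -25.1, -0.0, 0.45],[21.3, -0.4, -25.1, -0.0, 0.45],[21.3, -0.4, -25.1, -0.0, 0.45],[21.3, -0.4, -25.1, -0.0, 0.45],| j [13. 84.] pose [485.8 183.5  55.6] 19.69
```

Call:
carry_out:
  motion:
    - [0,0,-20,0,0.45]
    - [0,0,-40,0,0.45]
    - [0,0,-40,0,0.45]
    - [21.3,-0.4,0,0,0.45]
    - [21.3,-0.4,0,0,0.45]
    - [21.3,-0.4,0,0,0.45]
    - [21.3,-0.4,0,0,0.45]
    - [0,0,0,0,0.45]
    - [0,0,0,0,0.45]

```text
t: 15.05
eef_pos: [564.7, 213.4, 154.6]
tcp_rot: [-3.141, 0.001, 0.344]
ft_force: [-0.7, 0.7, -1.0]
opening: 0.564
grip_force: 30.0
```

```bash
sed -i 's/def fit3(f,far=None,near=None,L0=45.,d0=14.,fix=None)/def fit3(f,far=None,near=None,L0=65.,d0=23.,g=-4.)/; s/+11\*Z+X\*(L/+g*Z+X*(L/' h.py; python3 -c "
from h import *
whites('w12',150); w,s=load('w12'); print(s['eef_pos'],s['ft_force'])"
```

```text
[[372, 136], [272, 137], [281, 279], [366, 278]] [[634.3, 209.1], [615.6, 260.2], [532.1, 229.4], [550.9, 178.7]]
[564.72007476 213.42336335 154.59622638] [-0.71799759  0.72845476 -0.96410588]
```

Call:
carry_out:
  motion:
    - [4.8,0,0,0,0.45]
    - [0,0,6,0,0.45]
    - [-2.5,0,8,0,0.45]
    - [-2.5,0,8.6,0,0.45]
    - [-2.5,0,7.5,0,0.45]
    - [-2.5,0,7.7,0,0.45]
    - [-1,0,8,0,0.45]
    - [-0.8,0,7.8,0,0.45]
    - [0,0,0,0,0.45]

```text
t: 16.0
eef_pos: [557.4, 210.9, 100.4]
tcp_rot: [-3.141, 0.003, 0.343]
ft_force: [-4.0, -1.8, 1.4]
opening: 0.566
grip_force: 30.0
```

```bash
python3 -c "
from h import *
fit3('w12',None,[(272,137),(372,136)])
whites('w13',120); w,s=load('w13'); print(s['eef_pos'],s['ft_force'])"
```

```text
w12 theta -2.7 L 63.9 d 23.1 y 0.3 cost 0.1
[[594, 142], [580, 151], [572, 172], [574, 192], [585, 201], [599, 192], [607, 174], [605, 151]] [[682.8, 74.8], [672.0, 85.2], [657.8, 85.3], [647.7, 75.9], [646.6, 61.1], [657.1, 49.9], [670.9, 48.7], [682.9, 60.2]]
[[272, 115], [260, 202], [283, 269], [362, 270], [386, 202], [374, 115]] [[621.9, 258.0], [579.6, 251.0], [547.2, 229.2], [560.8, 189.1], [600.5, 192.4], [637.7, 213.7]]
[557.4283318  210.90760519 100.42848685] [-4.0379233  -1.8133844   1.36498651]
```

```bash
python3 -c "
from h import *
fit3('w13',[(272,115),(374,115)],[(260,202),(386,202)])"
```

```text
w13 theta 40.6 L 58.7 d 21.0 y 0.8 cost 0.2
```

Call:
carry_out:
  motion:
    - [0.9,0,8.2,0,0.45]
    - [0.9,0,8.2,0,0.45]
    - [1.5,0,7.8,0,0.45]
    - [1.5,0,7.8,0,0.45]
    - [0,0,0,0,0.45]

```text
t: 16.55
eef_pos: [562.4, 212.6, 68.8]
tcp_rot: [-3.141, 0.002, 0.343]
ft_force: [-3.8, -0.7, -0.9]
opening: 0.566
grip_force: 30.0
```

```bash
python3 -c "
from h import *
whites('w14',120); w,s=load('w14'); print(s['eef_pos'],s['ft_force'])"
```

```text
[[260, 146], [258, 273], [387, 273], [386, 146]] [[617.5, 255.9], [565.7, 242.2], [584.0, 190.7], [633.0, 212.4]]
[562.40423786 212.62616263  68.75003868] [-3.80193875 -0.67131197 -0.91795102]
```

Call:
carry_out:
  motion:
    - [1.5,0,6.5,0,0.45]
    - [1.5,0,6.5,0,0.45]
    - [0.5,0,0,0,0.45]
    - [0.5,0,0,0,0.45]
    - [0,0,0,0,0.45]

```text
t: 17.1
eef_pos: [565.0, 213.6, 55.9]
tcp_rot: [-3.141, 0.005, 0.344]
ft_force: [-9.9, -3.3, 0.8]
opening: 0.565
grip_force: 30.0
```

```bash
python3 -c "
from h import *
fit3('w14',[(260,146),(386,146)],None,58.7,21)
whites('w15',120); w,s=load('w15'); print(s['eef_pos'],s['ft_force'])"
```

```text
w14 theta 69.0 L 56.9 d 19.6 y 0.9 cost 0.0
[[255, 167], [258, 278], [388, 278], [389, 166]] [[615.6, 254.5], [574.8, 242.3], [591.3, 196.0], [630.7, 213.1]]
[565.03461199 213.58776989  55.94430154] [-9.91033128 -3.25803269  0.81700437]
```

```bash
python3 -c "
from h import *
fit3('w15',[(255,167),(389,166)],None,57,19.5)
w,s=load('w15'); p=zp(w,s,(322,166.5),55.9-4+57); print(p)"
```

```text
w15 theta 78.2 L 56.8 d 19.3 y 0.4 cost 0.1
[620.83553231 232.98670305 108.9       ]
```

Call:
carry_out:
  motion:
    - [1,0,0,0,0.45]
    - [1,0,0,0,0.45]
    - [1,0,0,0,0.45]
    - [1,0,0,0,0.45]
    - [0,0,0,0,0.45]

```text
t: 17.65
eef_pos: [566.0, 214.0, 55.7]
tcp_rot: [-3.141, 0.011, 0.344]
ft_force: [-23.8, -11.0, 8.5]
opening: 0.568
grip_force: 30.0
```

```bash
python3 -c "
from h import *
whites('w16',120); w,s=load('w16'); print(s['eef_pos'],s['ft_force'])"
```

```text
[[255, 170], [258, 278], [388, 278], [391, 170]] [[616.2, 254.7], [576.4, 242.9], [592.9, 196.7], [631.2, 212.6]]
[565.98513229 213.98110491  55.72004403] [-23.79358963 -11.00456953   8.53791319]
```

```bash
python3 -c "
from h import *
fit3('w16',[(255,170),(391,170)],None,57,19.5)
for th in (80,85,90):
  fit3('w16',[(255,170),(391,170)],None,57,24)
  break
go(566,214,130,19.7,1,.45)"
```

```text
w16 theta 79.6 L 57.2 d 19.7 y 0.9 cost 0.0
w16 theta 82.2 L 55.1 d 22.3 y 0.9 cost 0.0
[0.0, -0.0, -74.3, -0.0, 0.45],| j [14. 85.] pose [566.  214.   55.7] 19.69
```

Call:
carry_out:
  motion:
    - [-4,0,0,0,0.45]
    - [-6,0,-25,0,0.45]
    - [0,0,-30,0,0.45]
    - [0,0,-30,0,0.45]
    - [16,-24.6,0,0,0.45]
    - [16,-24.6,0,0,0.45]
    - [16,-24.6,0,0,0.45]
    - [16,-24.6,0,0,0.45]
    - [0,0,0,0,0.45]
    - [0,0,0,0,0.45]

```text
t: 18.7
eef_pos: [588.4, 326.6, 141.3]
tcp_rot: [3.142, -0.0, 0.344]
ft_force: [0.0, -0.0, -1.0]
opening: 0.568
grip_force: 30.0
```

```bash
python3 -c "
from h import *
whites('w17',190); w,s=load('w17'); print(s['eef_pos'],s['ft_force'])
for n,p in dict(p0=(607,333.5,92),p1=(628.5,236.3,92),p2=(651,139,92)).items(): print(n,wproj(w,s,p).round(1))
go(586.3,326.1,140,19.7,1,.45)"
```

```text
[[255, 169], [258, 278], [388, 277], [390, 169]] [[633.7, 369.6], [587.3, 355.6], [606.9, 302.3], [651.0, 320.9]]
[588.38988125 326.59924724 141.26244504] [ 0.04498543 -0.01262477 -1.04327591]
p0 [321.6 191.2]
p1 [450.2 206.9]
p2 [543.5 217.5]
[-1.9, -0.9, 1.4, -0.0, 0.45],| j [23. 94.] pose [588.3 325.9 141.4] 19.68
```

Call:
carry_out:
  motion:
    - [-1,0,10,0,0.45]
    - [0,0,10,0,0.45]
    - [0,0,10,0,0.45]
    - [0,0,10,0,0.45]
    - [0,0,10,0,0.45]
    - [0,0,10,0,0.45]
    - [0,0,10,0,0.45]
    - [0,0,6,0,0.45]
    - [0,0,4,0,0.45]
    - [0,0,0,0,0.45]

```text
t: 19.75
eef_pos: [589.7, 325.9, 61.1]
tcp_rot: [-3.141, -0.006, 0.342]
ft_force: [9.4, 3.7, -5.6]
opening: 0.566
grip_force: 30.0
```

Call:
carry_out:
  motion:
    - [2,0,0,0,0.45]
    - [1,0,2,0,0.45]
    - [0,0,2,0,0.45]
    - [0,0,0,0,0.45]

```text
t: 20.15
eef_pos: [590.5, 326.3, 60.2]
tcp_rot: [3.141, -0.002, 0.343]
ft_force: [-8.7, -5.3, 28.1]
opening: 0.566
grip_force: 30.0
```

Call:
carry_out:
  motion:
    - [-0.5,0,-1.5,0,0.45]
    - [0,0,0,0,0.3]
    - [0,0,0,0,0.2]
    - [0,0,0,0,0.1]
    - [0,0,0,0,0.1]
    - [0,0,0,0,0.1]
    - [0,0,-30,0,0.1]
    - [0,0,-40,0,0.1]
    - [-15,0,-40,0,0.1]
    - [-40,10,-30,0,0]
    - [-45,20,0,0,0]
    - [0,0,0,0,0]

```text
t: 21.35
eef_pos: [502.0, 262.7, 198.9]
tcp_rot: [3.141, 0.003, 0.343]
ft_force: [0.6, 0.8, -0.2]
opening: 0.995
grip_force: 0.0
```

Call:
carry_out:
  motion:
    - [0,40,0,0,0]
    - [0,40,0,0,0]
    - [0,0,0,0,0]
    - [0,0,0,0,0]

```text
t: 21.75
eef_pos: [533.8, 189.6, 198.2]
tcp_rot: [-3.141, 0.0, 0.342]
ft_force: [0.2, 0.8, -0.2]
opening: 1.001
grip_force: 0.0
```

```bash
python3 -c "
from h import *
whites('w18',110,250); w,s=load('w18'); print(s['eef_pos'],s['ft_force'])
for n,p in dict(p0=(607,333.5,110),p1=(628.5,236.3,92)).items(): print(n,wproj(w,s,p).round(1))
c,s=snap('top','top3')
m=((c['color'].astype(int).min(2)>190)).astype(np.uint8)
for cn in cv2.findContours(m,cv2.RETR_EXTERNAL,cv2.CHAIN_APPROX_NONE)[0]:
    a=cv2.contourArea(cn)
    if 60<a<1000:
        r=cv2.minAreaRect(cn); print('white',a,np.round(r[0]+r[1],1),onplane(c,r[0],110),onplane(c,r[0],54))
"
```

```text
[[508, 229], [475, 218], [453, 270], [460, 274], [468, 250], [499, 248]] [[567.2, 3.1], [565.4, 47.4], [508.3, 42.1], [506.2, 31.7], [533.1, 37.5], [545.5, 2.1]]
[[143, 131], [124, 243]] [[541.6, 365.2], [418.8, 371.0]]
[[535, 106], [516, 125], [520, 148], [533, 156], [545, 150], [552, 134], [548, 115]] [[688.5, 31.1], [661.9, 45.2], [644.3, 31.2], [643.8, 12.1], [655.5, -0.2], [673.7, -1.8], [688.2, 11.7]]
[[576, 66], [571, 83], [582, 97], [589, 80]] [[754.8, -7.2], [733.8, -6.2], [729.0, -27.9], [752.0, -31.8]]
[[222, 41], [165, 49], [166, 109], [223, 104]] [[636.0, 313.2], [617.9, 364.1], [567.1, 346.2], [585.4, 294.9]]
[533.77219363 189.62113339 198.18038641] [ 0.15611671  0.75333905 -0.20672824]
p0 [190.4  68.1]
p1 [307.6  76.9]
white 305.5 [286.5 202.5  25.   13. ] [500.50626017 -23.70208235 110.        ] [508.80878057 -19.81919954  54.        ]
```

Cup A now stands inverted on peg0: its 54 × 54 mm base reads at 110 mm height, about 7 mm off the peg axis. Next is cup B.

```bash
python3 -c "
from h import *
go(470,-20,150,1,6,0)"
```

```text
[-21.8, 29.5, 8.0, 3.1, 0],[-20.1, 30.7, 8.0, 3.1, 0],[-18.4, 31.7, 8.0, 3.1, 0],[-16.7, 32.7, 8.0, 3.1, 0],[-14.9, 33.5, 8.0, 3.1, 0],[-13.0, 34.3, 8.0, 3.1, 0],| j [13. 83.] pose [533.3 190.7 198.2] 19.7
```

Call:
carry_out:
  motion:
    - [-21.8,29.5,8.0,3.1,0]
    - [-20.1,30.7,8.0,3.1,0]
    - [-18.4,31.7,8.0,3.1,0]
    - [-16.7,32.7,8.0,3.1,0]
    - [-14.9,33.5,8.0,3.1,0]
    - [-13.0,34.3,8.0,3.1,0]
    - [0,0,0,0,0]
    - [0,0,0,0,0]
    - [0,0,0,0,0]

```text
t: 22.75
eef_pos: [470.7, -19.6, 150.6]
tcp_rot: [-3.141, -0.001, 0.021]
ft_force: [-1.1, -0.3, 0.1]
opening: 1.0
grip_force: 0.0
```

```bash
python3 -c "
from h import *
whites('w19',54); w,s=load('w19'); print(s['eef_pos'],s['tcp_rot'][2])"
```

```text
[[291, 98], [294, 201], [355, 200], [354, 97]] [[557.0, 7.8], [467.7, 5.2], [469.7, -48.6], [558.9, -44.3]]
[470.6965778  -19.64043079 150.56778276] 0.020737682675566083
```

Call:
carry_out:
  motion:
    - [22.6,1.6,0,-1,0]
    - [0,0,32,0,0]
    - [0,0,32,0,0]
    - [0,0,31.5,0,0]
    - [0,0,0,0,0.45]
    - [0,0,0,0,0.45]
    - [0,0,0,0,0.45]
    - [0,0,0,0,0.45]
    - [0,0,0,0,0.45]
    - [0,0,0,0,0.45]
    - [0,0,0,0,0.45]

```text
t: 23.9
eef_pos: [493.1, -22.0, 55.5]
tcp_rot: [3.141, -0.001, 0.036]
ft_force: [-0.6, 1.8, 7.4]
opening: 0.564
grip_force: 29.9
```

Call:
carry_out:
  motion:
    - [0,0,-20,0,0.45]
    - [0,0,-40,0,0.45]
    - [0,0,-42,0,0.45]
    - [0,0,0,0,0.45]

```text
t: 24.3
eef_pos: [494.7, -22.3, 161.3]
tcp_rot: [3.14, -0.008, 0.036]
ft_force: [-0.5, -1.0, -1.6]
opening: 0.563
grip_force: 29.9
```

```bash
python3 -c "
from h import *
t=np.radians(12.8); print(np.array([628.5,236.3])-63*np.array([np.cos(t),np.sin(t)]))
go(628.5-63*np.cos(t),236.3-63*np.sin(t),156,12.8,8,.45)"
```

```text
[567.06559068 222.34244465]
[10.1, -30.2, 0.7, -1.3, 0.45],[10.9, -30.0, 0.7, -1.3, 0.45],[11.5, -29.7, 0.7, -1.3, 0.45],[12.2, -29.4, 0.7, -1.3, 0.45],[12.9, -29.2, 0.7, -1.3, 0.45],[13.6, -28.8, 0.7, -1.3, 0.45],[14.3, -28.5, 0.7, -1.3, 0.45],[14.9, -28.2, 0.7, -1.3, 0.45],| j [-10.  78.] pose [494.7 -22.3 161.3] 2.07
```

Call:
carry_out:
  motion:
    - [10.1,-30.2,0,-1.3,0.45]
    - [10.9,-30.0,0.7,-1.3,0.45]
    - [11.5,-29.7,0.7,-1.3,0.45]
    - [12.2,-29.4,0.7,-1.3,0.45]
    - [12.9,-29.2,0.7,-1.3,0.45]
    - [13.6,-28.8,0.7,-1.3,0.45]
    - [14.3,-28.5,0.7,-1.3,0.45]
    - [14.9,-28.2,0.7,-1.3,0.45]
    - [0,0,0,0,0.45]
    - [0,0,0,0,0.45]

```text
t: 25.3
eef_pos: [565.1, 222.7, 151.0]
tcp_rot: [3.141, 0.001, 0.219]
ft_force: [-0.1, -0.3, -0.6]
opening: 0.564
grip_force: 29.9
```

```bash
python3 -c "
from h import *
whites('w20',150); w,s=load('w20'); print(s['ft_force'])
go(567.1,222.3,148,12.8,1,.45)"
```

```text
[[369, 135], [271, 138], [282, 279], [366, 279]] [[634.2, 212.1], [621.4, 262.8], [537.4, 242.0], [548.6, 190.8]]
[[213, 98], [149, 114], [163, 183], [225, 174]] [[637.1, 298.9], [622.6, 338.5], [582.9, 324.2], [596.5, 285.1]]
[-0.0968108  -0.26538533 -0.59670735]
[2.0, 0.2, 3.2, -0.3, 0.45],| j [15. 93.] pose [565.1 222.1 151.2] 12.48
```

Call:
carry_out:
  motion:
    - [2,0,2.6,0,0.45]
    - [-2.5,0,8,0,0.45]
    - [-2.5,0,8.6,0,0.45]
    - [-2.5,0,7.5,0,0.45]
    - [-2.5,0,7.7,0,0.45]
    - [-1,0,8,0,0.45]
    - [-0.8,0,7.8,0,0.45]
    - [0.9,0,8.2,0,0.45]
    - [0.9,0,8.2,0,0.45]
    - [1.5,0,7.8,0,0.45]
    - [1.5,0,7.8,0,0.45]
    - [0,0,0,0,0.45]

```text
t: 26.55
eef_pos: [559.5, 220.4, 68.6]
tcp_rot: [3.142, 0.003, 0.217]
ft_force: [-3.0, -0.6, -1.4]
opening: 0.567
grip_force: 30.0
```

Call:
carry_out:
  motion:
    - [1.5,0,6.5,0,0.45]
    - [1.5,0,6.5,0,0.45]
    - [1,0,0,0,0.45]
    - [1,0,0,0,0.45]
    - [1,0,0,0,0.45]
    - [1,0,0,0,0.45]
    - [0,0,0,0,0.45]

```text
t: 27.25
eef_pos: [562.7, 221.2, 55.7]
tcp_rot: [3.141, 0.011, 0.217]
ft_force: [-23.8, -6.3, 8.4]
opening: 0.57
grip_force: 30.0
```

```bash
python3 -c "
from h import *
whites('w21',110); w,s=load('w21'); print(s['eef_pos'],s['ft_force'])"
```

```text
[[255, 167], [258, 278], [388, 278], [390, 167]] [[616.1, 257.3], [569.9, 249.7], [581.4, 196.9], [626.5, 209.7]]
[[130, 95], [50, 125], [76, 229], [157, 221]] [[634.9, 313.5], [617.1, 363.2], [567.7, 346.2], [585.0, 296.2]]
[562.69176608 221.18231637  55.71358877] [-23.75177523  -6.33483344   8.44589084]
```

Call:
carry_out:
  motion:
    - [-4,0,0,0,0.45]
    - [-4,0,-25,0,0.45]
    - [0,0,-30,0,0.45]
    - [0,0,-30,0,0.45]
    - [15,0,0,0,0.45]
    - [15,0,0,0,0.45]
    - [15,0,0,0,0.45]
    - [14,0,0,0,0.45]
    - [0,0,0,0,0.45]
    - [0,0,0,0,0.45]

```text
t: 28.3
eef_pos: [617.0, 233.4, 141.3]
tcp_rot: [-3.142, 0.0, 0.217]
ft_force: [-0.9, -0.1, -0.0]
opening: 0.568
grip_force: 30.0
```

```bash
python3 -c "
from h import *
whites('w22',184); w,s=load('w22'); print(s['eef_pos'],s['ft_force'])
go(613.9,233,140,12.8,1,.45)"
```

```text
[[211, 179], [149, 188], [167, 252], [227, 248]] [[658.0, 289.4], [647.6, 319.6], [617.3, 309.1], [627.8, 278.9]]
[[255, 167], [259, 279], [388, 278], [390, 167]] [[666.8, 271.4], [615.3, 262.4], [628.5, 204.4], [678.4, 218.4]]
[617.02583431 233.3522948  141.30390957] [-0.90184999 -0.10381861 -0.02835823]
[-2.9, -0.2, 1.4, -0.3, 0.45],| j [15. 93.] pose [616.8 233.4 141.4] 12.45
```

Call:
carry_out:
  motion:
    - [-2.5,0,0,0,0.45]
    - [0,0,10,0,0.45]
    - [0,0,10,0,0.45]
    - [0,0,10,0,0.45]
    - [0,0,10,0,0.45]
    - [0,0,10,0,0.45]
    - [0,0,10,0,0.45]
    - [0,0,10,0,0.45]
    - [0,0,6,0,0.45]
    - [0,0,4,0,0.45]
    - [0,0,0,0,0.45]

```text
t: 29.45
eef_pos: [615.0, 233.4, 62.4]
tcp_rot: [-3.142, -0.0, 0.218]
ft_force: [-3.0, -1.0, 5.6]
opening: 0.569
grip_force: 30.0
```

Call:
carry_out:
  motion:
    - [0,0,2,0,0.45]
    - [0,0,2,0,0.45]
    - [0,0,0,0,0.45]

```text
t: 29.75
eef_pos: [615.3, 233.5, 61.5]
tcp_rot: [-3.142, -0.003, 0.218]
ft_force: [-12.6, -4.1, 32.7]
opening: 0.57
grip_force: 30.0
```

Call:
carry_out:
  motion:
    - [0,0,-1.5,0,0.45]
    - [0,0,0,0,0.3]
    - [0,0,0,0,0.25]
    - [0,0,0,0,0.2]
    - [0,0,0,0,0.2]
    - [0,0,0,0,0.2]
    - [0,0,-30,0,0.2]
    - [0,0,-40,0,0.1]
    - [-15,0,-40,0,0.1]
    - [-40,10,-30,0,0]
    - [-45,20,0,0,0]
    - [0,0,0,0,0]

```text
t: 30.95
eef_pos: [520.0, 180.7, 199.3]
tcp_rot: [3.141, 0.003, 0.217]
ft_force: [1.2, -0.5, -0.4]
opening: 0.994
grip_force: 0.0
```

Call:
carry_out:
  motion:
    - [0,40,0,0,0]
    - [0,40,0,0,0]
    - [0,0,0,0,0]
    - [0,0,0,0,0]

```text
t: 31.35
eef_pos: [542.2, 104.2, 198.5]
tcp_rot: [-3.141, 0.0, 0.216]
ft_force: [-0.3, 0.3, -0.0]
opening: 1.0
grip_force: 0.0
```

```bash
python3 -c "
from h import *
whites('w23',110,250); w,s=load('w23'); print(s['eef_pos'],s['ft_force'])
t=np.radians(-28); go(588-90*np.cos(t),-292-90*np.sin(t),190,-28,12,0)"
```

```text
[[468, 61], [454, 69], [449, 91], [459, 109], [479, 115], [492, 106], [496, 83], [485, 66]] [[690.7, 8.9], [679.3, 20.2], [659.3, 20.4], [647.1, 7.4], [647.9, -13.2], [659.7, -24.2], [681.2, -23.1], [692.2, -8.5]]
[[122, 59], [83, 76], [90, 126], [129, 115]] [[636.0, 313.8], [617.3, 364.1], [568.0, 346.3], [584.6, 295.8]]
[[214, 36], [158, 40], [154, 99], [209, 99]] [[662.8, 222.2], [655.4, 276.3], [602.3, 269.6], [609.0, 215.5]]
[542.1631053  104.17118625 198.4956685 ] [-0.34846815  0.30548451 -0.00402487]
[-9.1, 28.3, 0.7, 3.4, 0],[-7.4, 28.7, 0.7, 3.4, 0],[-5.7, 29.1, 0.7, 3.4, 0],[-4.0, 29.4, 0.7, 3.4, 0],[-2.2, 29.6, 0.7, 3.4, 0],[-0.5, 29.7, 0.7, 3.4, 0],[1.2, 29.7, 0.7, 3.4, 0],[3.0, 29.5, 0.7, 3.4, 0],[4.7, 29.3, 0.7, 3.4, 0],[6.4, 29.0, 0.7, 3.4, 0],[8.1, 28.5, 0.7, 3.4, 0],[9.8, 28.0, 0.7, 3.4, 0],| j [ 4. 82.] pose [541.9 104.9 198.5] 12.44
```

Both cups stand inverted on peg0 and peg1. I move on to look at the lying grey bottle.

Call:
carry_out:
  motion:
    - [-9.1,28.3,0.7,3.4,0]
    - [-7.4,28.7,0.7,3.4,0]
    - [-5.7,29.1,0.7,3.4,0]
    - [-4.0,29.4,0.7,3.4,0]
    - [-2.2,29.6,0.7,3.4,0]
    - [-0.5,29.7,0.7,3.4,0]
    - [1.2,29.7,0.7,3.4,0]
    - [3.0,29.5,0.7,3.4,0]
    - [4.7,29.3,0.7,3.4,0]
    - [6.4,29.0,0.7,3.4,0]
    - [8.1,28.5,0.7,3.4,0]
    - [9.8,28.0,0.7,3.4,0]

```text
t: 32.6
eef_pos: [508.1, -249.8, 190.1]
tcp_rot: [-3.141, 0.0, -0.495]
ft_force: [1.2, 0.1, 0.0]
opening: 0.997
grip_force: 0.0
```

Call:
carry_out:
  motion:
    - [0,0,0,0,0.35]
    - [0,0,0,0,0.35]
    - [0,0,0,0,0.35]

```text
t: 32.9
eef_pos: [507.9, -248.4, 190.2]
tcp_rot: [-3.141, 0.0, -0.492]
ft_force: [-0.3, 0.6, 0.7]
opening: 0.807
grip_force: 0.0
```

```bash
python3 -c "
from h import *
w,s=snap('wrist','w24'); print(s['eef_pos'],s['tcp_rot'])
"
```

```text
[ 507.91356567 -248.40883331  190.17137248] [-3.14130440e+00  4.08888432e-04 -4.92265374e-01]
```

View pics/w24.png

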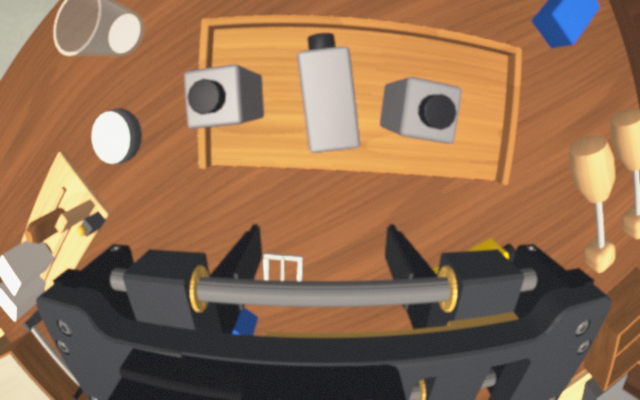

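The view shows the lying bottle's top face at (298,53), (350,47), (359,146), (309,152), its cap at (321,42), and the standing caps at (206,96) and (437,111). One view is left. I measure now.

```bash
python3 -c "
from h import *
np.set_printoptions(precision=1,suppress=True)
w,s=load('w24'); g=w['color'].astype(int); print(g[100,330],g[75,230],g[135,435],g[100,255])
m=((np.ptp(g,axis=2)<22)&(g.min(2)>115)&(g.max(2)<215)).astype(np.uint8); m=cv2.morphologyEx(m,cv2.MORPH_OPEN,np.ones((3,3)))
for cn in cv2.findContours(m,0,cv2.CHAIN_APPROX_NONE)[0]:
  a=cv2.contourArea(cn); x,y,ww,h=cv2.boundingRect(cn)
  if a>700 and 150<x<480 and y+h<200:
    q=cv2.boxPoints(cv2.minAreaRect(cn)); z=58 if 280<x<330 else 108
    print(a,q.tolist(),z,np.array([zp(w,s,p,z)[:2] for p in q]).tolist(),np.mean([zp(w,s,p,z)[:2] for p in q],axis=0))
for p in [(206,96),(437,111)]: print('cap',zp(w,s,p,126))
q=[zp(w,s,p,58)[:2] for p in [(298,53),(350,47),(359,146),(309,152)]]; print(np.array(q),np.mean(q,axis=0))
c,_=load('top0'); Q=lambda x,y:(310+(x+.5)/4-.5,140+(y+.5)/4-.5)
for a,b in [((193,115),(298,53)),((244,132),(350,47)),((210,225),(359,146)),((160,212),(309,152))]: print(tri(ray(c,Q(*a)),wray(w,s,b)))
print('lane',[zp(w,s,p,28)[:2] for p in [(201,19),(521,50)]],[zp(w,s,p,8)[:2] for p in [(201,168),(505,184)]])
"
```

```text
[211 203 197] [219 214 207] [189 182 178] [84 82 80]
1868.5 [[397.3783874511719, 133.72972106933594], [406.8378601074219, 76.97296905517578], [461.4864807128906, 86.08106994628906], [452.0270080566406, 142.83782958984375]] 108 [[531.4559975116318, -329.58711135931827], [569.0992548935473, -357.4705223417553], [543.1032463688327, -398.40408241853197], [503.3634053909785, -369.75158961489115]] [ 536.8 -363.8]
2824.0 [[307.6483154296875, 50.156917572021484], [347.1875, 45.26546859741211], [359.62713623046875, 145.81932067871094], [320.08795166015625, 150.7107696533203]] 58 [[632.2468690467915, -299.5872392356081], [619.1252865177631, -334.46996490414097], [527.9419539690251, -299.7023843913299], [541.5899510269462, -263.86255090104976]] [ 580.2 -299.4]
cap [ 630.  -214.3  126. ]
cap [ 536.9 -362.6  126. ]
[[ 634.2 -290.4]
 [ 616.4 -336. ]
 [ 528.1 -299.1]
 [ 545.6 -253.9]] [ 581.1 -294.8]
(array([ 642.7, -289.6,   23.6]), np.float64(4.810877051737513))
(array([ 609.6, -326.4,  109.9]), np.float64(2.3368348470095284))
(array([ 530.6, -298.1,   72.1]), np.float64(0.961796559259759))
(array([ 545.4, -253.5,   56.1]), np.float64(0.36115962522999007))
lane [array([ 732.3, -218.8]), array([ 539.9, -533.2])] [array([ 586.8, -125.3]), array([ 388.3, -454.1])]
```

```bash
python3 -c "
from h import *
go(585.2,-296,190,-22.5,3,.35)"
```

```text
[30.2, 1.8, 0.1, -1.9, 0.35],[30.1, 2.8, 0.1, -1.9, 0.35],[30.0, 3.8, 0.1, -1.9, 0.35],| j [-33.  85.] pose [ 507.9 -248.4  190.3] -28.2
```

Call:
carry_out:
  motion:
    - [30.2,1.8,0.1,-1.9,0.35]
    - [30.1,2.8,0.1,-1.9,0.35]
    - [30,3.8,0.1,-1.9,0.35]
    - [0,0,0,0,0.35]
    - [0,0,0,0,0.35]
    - [0,0,0,0,0.35]

```text
t: 33.55
eef_pos: [584.3, -296.4, 189.9]
tcp_rot: [-3.141, 0.001, -0.394]
ft_force: [0.3, -0.8, -0.1]
opening: 0.65
grip_force: 0.0
```

```bash
python3 -c "
from h import *
s=env.state(); print(s['opening']*95)
go(585.2,-296,60.5,-22.5,4,.35)
w,s=snap('wrist','w25')
g=w['color'].astype(int); m=((np.ptp(g,axis=2)<22)&(g.min(2)>115)&(g.max(2)<222)).astype(np.uint8); m=cv2.morphologyEx(m,cv2.MORPH_OPEN,np.ones((3,3)))
for cn in cv2.findContours(m,0,cv2.CHAIN_APPROX_NONE)[0]:
  a=cv2.contourArea(cn); x,y,ww,h=cv2.boundingRect(cn)
  if a>700 and 100<x<520: print(a,[(p.tolist(),zp(w,s,p,58)[:2].round(1).tolist()) for p in cv2.approxPolyDP(cn,4,True)[:,0]])
"
```

```text
61.78605754168678
[0.2, -0.2, 32.4, -0.0, 0.35],[0.2, -0.2, 32.4, -0.0, 0.35],[0.2, -0.2, 32.4, -0.0, 0.35],[0.2, -0.2, 32.4, -0.0, 0.35],| j [-33.  80.] pose [ 584.3 -296.4  189.9] -22.59
3789.0 [([220, 286], [520.5, -138.7]), ([222, 301], [500.4, -129.1]), ([265, 306], [476.4, -177.0]), ([413, 303], [409.6, -341.6]), ([426, 296], [412.3, -359.2]), ([422, 283], [433.5, -359.1])]
1594.0 [([396, 192], [551.6, -363.2]), ([388, 206], [540.7, -350.7]), ([385, 202], [546.0, -349.2]), ([387, 213], [533.9, -347.2]), ([381, 214], [535.4, -341.1]), ([377, 203], [548.2, -341.2]), ([374, 215], [537.2, -333.9]), ([387, 217], [529.7, -345.8]), ([385, 228], [518.8, -339.9]), ([398, 244], [495.1, -347.2]), ([412, 246], [486.2, -361.0]), ([403, 234], [504.2, -355.8]), ([403, 219], [520.7, -360.9]), ([421, 210], [522.5, -382.2]), ([438, 226], [496.8, -395.2]), ([444, 203], [519.6, -408.6])]
1393.0 [([345, 166], [596.1, -325.0]), ([338, 191], [575.2, -309.3]), ([325, 196], [575.4, -295.4]), ([329, 200], [570.0, -297.5]), ([309, 214], [564.0, -273.1]), ([305, 226], [553.5, -264.0]), ([301, 224], [557.1, -261.0]), ([303, 234], [546.0, -258.4]), ([344, 232], [531.7, -298.6])]
```

Call:
carry_out:
  motion:
    - [0.5,0,30,0,0.35]
    - [0,0,30,0,0.35]
    - [0,0,30,0,0.35]
    - [0,0,25,0,0.35]
    - [0,0,14.4,0,0.35]
    - [0,0,0,0,0.5]
    - [0,0,0,0,0.5]
    - [0,0,0,0,0.5]
    - [0,0,0,0,0.5]
    - [0,0,0,0,0.5]

```text
t: 34.6
eef_pos: [585.7, -297.9, 61.7]
tcp_rot: [3.141, -0.002, -0.395]
ft_force: [0.6, 1.6, 4.9]
opening: 0.52
grip_force: 30.0
```

Call:
carry_out:
  motion:
    - [0,0,-10,0,0.5]
    - [0,0,-30,0,0.5]
    - [0,0,-45,0,0.5]
    - [0,0,-45,0,0.5]
    - [0,0,0,0,0.5]
    - [0,0,0,0,0.5]

```text
t: 35.2
eef_pos: [585.1, -297.7, 191.7]
tcp_rot: [3.141, -0.002, -0.395]
ft_force: [-0.0, -0.8, -2.5]
opening: 0.52
grip_force: 30.0
```

```bash
cat >> h.py <<'E'
def greys(f,z,amin=700):
    w,s=snap('wrist',f); g=w['color'].astype(int); m=((np.ptp(g,axis=2)<26)&(g.min(2)>150)).astype(np.uint8); m=cv2.morphologyEx(m,cv2.MORPH_OPEN,np.ones((3,3)))
    for cn in cv2.findContours(m,0,cv2.CHAIN_APPROX_NONE)[0]:
        x,y,ww,h=cv2.boundingRect(cn)
        if cv2.contourArea(cn)>amin and 180<x<480 and x+ww<480: print([(p.tolist(),zp(w,s,p,z)[:2].round(1).tolist()) for p in cv2.approxPolyDP(cn,5,True)[:,0]])
E
python3 -c "
from h import *
greys('w26',190)
s=env.state(); print(s['ft_force'])
go(651-58,139,155,0,12,.5)"
```

```text
[([239, 292], [574.5, -234.2]), ([241, 302], [566.8, -231.3]), ([287, 304], [554.8, -260.1]), ([291, 314], [546.1, -258.8]), ([355, 313], [530.4, -298.5]), ([360, 304], [536.3, -304.2]), ([407, 298], [527.2, -334.4]), ([406, 291], [533.1, -335.3])]
[([442, 204], [582.2, -373.3]), ([397, 194], [598.9, -349.5]), ([384, 240], [574.8, -333.2]), ([408, 246], [564.8, -345.7]), ([399, 230], [577.3, -343.6]), ([404, 215], [585.1, -349.3]), ([419, 210], [584.4, -358.7]), ([437, 225], [570.5, -366.7])]
[([362, 173], [617.8, -335.2]), ([281, 174], [634.5, -294.0]), ([287, 280], [571.9, -268.4]), ([360, 278], [555.7, -311.0])]
[([187, 165], [661.6, -245.1]), ([188, 191], [647.6, -238.0]), ([205, 178], [650.1, -252.0]), ([224, 189], [639.7, -259.8]), ([224, 201], [633.3, -256.4]), ([209, 216], [628.7, -242.9]), ([236, 217], [621.7, -258.5]), ([235, 168], [647.9, -271.5])]
[ 0.20456854 -0.0420184  -1.7813924 ]
[-13.4, -33.8, 2.9, -1.9, 0.5],[-12.2, -34.3, 2.9, -1.9, 0.5],[-11.1, -34.6, 2.9, -1.9, 0.5],[-10.0, -35.0, 2.9, -1.9, 0.5],[-8.8, -35.3, 2.9, -1.9, 0.5],[-7.6, -35.6, 2.9, -1.9, 0.5],[-6.5, -35.8, 2.9, -1.9, 0.5],[-5.3, -36.0, 2.9, -1.9, 0.5],[-4.1, -36.1, 2.9, -1.9, 0.5],[-2.9, -36.3, 2.9, -1.9, 0.5],[-1.7, -36.3, 2.9, -1.9, 0.5],[-0.5, -36.4, 2.9, -1.9, 0.5],| j [-33.  80.] pose [ 584.7 -297.4  190.2] -22.63
```

Call:
carry_out:
  motion:
    - [-13.4,-33.8,0,-1.9,0.5]
    - [-12.2,-34.3,0,-1.9,0.5]
    - [-11.1,-34.6,0,-1.9,0.5]
    - [-10.0,-35.0,0,-1.9,0.5]
    - [-8.8,-35.3,0,-1.9,0.5]
    - [-7.6,-35.6,0,-1.9,0.5]
    - [-6.5,-35.8,5.8,-1.9,0.5]
    - [-5.3,-36.0,5.8,-1.9,0.5]
    - [-4.1,-36.1,5.8,-1.9,0.5]
    - [-2.9,-36.3,5.8,-1.9,0.5]
    - [-1.7,-36.3,5.8,-1.9,0.5]
    - [-0.5,-36.4,5.8,-1.9,0.5]

```text
t: 36.45
eef_pos: [591.8, 140.1, 153.7]
tcp_rot: [3.141, 0.003, 0.004]
ft_force: [0.3, 0.4, -1.7]
opening: 0.523
grip_force: 30.0
```

Call:
carry_out:
  motion:
    - [0,0,0,0,0.5]
    - [0,0,0,0,0.5]
    - [0,0,0,0,0.5]

```text
t: 36.75
eef_pos: [592.5, 138.0, 155.0]
tcp_rot: [3.141, 0.002, 0.002]
ft_force: [-0.4, -0.3, -2.0]
opening: 0.517
grip_force: 30.0
```

```bash
python3 -c "
from h import *
greys('w27',155)
go(651-49,139,146,0,1,.5)
w,s=load('w27')
m=cv2.inRange(cv2.cvtColor(w['color'],cv2.COLOR_RGB2HSV),(5,60,60),(25,255,255))
print(wproj(w,s,(651,139,92)).round(1), wproj(w,s,(606.7,63.9,78)).round(1))
cv2.imwrite('pics/c6.png',w['color'][:,:,::-1])
"
```

```text
[([341, 179], [633.8, 127.5]), ([283, 179], [633.9, 159.1]), ([289, 259], [584.8, 157.6]), ([317, 225], [607.0, 140.7]), ([312, 220], [610.0, 143.5]), ([318, 213], [614.2, 140.1]), ([327, 215], [613.0, 135.0]), ([330, 191], [627.1, 133.5]), ([337, 182], [632.2, 129.7]), ([344, 188], [628.8, 125.8])]
[9.3, -1.2, 9.3, 0.1, 0.5],| j [ 7. 97.] pose [592.7 137.7 155.3] 0.1
[320.7 135.3] [411.7 188.8]
```

Call:
carry_out:
  motion:
    - [9.3,-1,9,0,0.5]
    - [-1,0,6,0,0.5]
    - [-4,0,5,0,0.5]
    - [-3.6,0,4.5,0,0.5]
    - [-2.8,0,6.4,0,0.5]
    - [-2.8,0,6.4,0,0.5]
    - [-1.5,0,7,0,0.5]
    - [-1.5,0,7,0,0.5]
    - [0,0,0,0,0.5]

```text
t: 37.7
eef_pos: [584.4, 139.5, 103.3]
tcp_rot: [3.141, 0.002, 0.003]
ft_force: [-4.4, 1.0, 1.5]
opening: 0.522
grip_force: 30.0
```

Call:
carry_out:
  motion:
    - [0.3,0,7,0,0.5]
    - [0.3,0,7,0,0.5]
    - [0.5,0,3.7,0,0.5]
    - [0,0,0,0,0.5]

```text
t: 38.1
eef_pos: [586.7, 140.0, 89.1]
tcp_rot: [-3.141, -0.003, 0.003]
ft_force: [-8.9, 0.1, 24.5]
opening: 0.526
grip_force: 30.0
```

```bash
python3 -c "
from h import *
greys('w28',120)
s=env.state(); print(s['ft_force'],s['eef_pos'])
cv2.imwrite('pics/c6.png',load('w28')[0]['color'][:,:,::-1])
"
```

```text
[-7.67528084  0.39221999 25.48990527] [586.72219419 139.9614175   89.0730247 ]
```

View pics/c6.png

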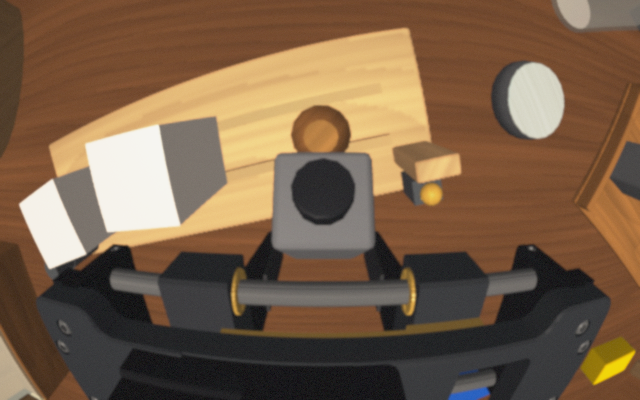

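The bottle has turned most of the way: its shoulder and cap face the camera, with edges at rows 154 and 248 and the cap at (323,190). Its foot corner now touches the board (25 N). I fit the tilt.

```bash
sed -i 's/g=-4\.):/g=-4.,hw=27.):/; s/((far,-27-d),(near,27-d))/((far,-hw-d),(near,hw-d))/; s/Y\*(27\*sg+y)/Y*(hw*sg+y)/' h.py; python3 -c "
from h import *
fit3('w28',[(277,154),(369,154)],[(273,248),(374,248)],45,21,hw=25)
import numpy as np
t=np.radians(-31); lx=np.array([np.cos(t),np.sin(t)]); ly=np.array([-np.sin(t),np.cos(t)])
print('place -132:',np.array([563,-333])-132*ly)"
```

```text
w28 theta 57.3 L 32.7 d 19.4 y 0.9 cost 0.5
place -132: [ 495.01497411 -446.14608369]
```

The tilt is about 57°, and the foot has slid along the pads. I finish the turn by lifting and pressing the foot's leading edge onto the peg tip, where the lever is good.

Call:
carry_out:
  motion:
    - [0,0,-5,0,0.5]
    - [-5,0,-20,0,0.5]
    - [0,0,-40,0,0.5]
    - [0,0,-38,0,0.5]
    - [30,1,0,0,0.5]
    - [30,0,0,0,0.5]
    - [23,0,0,0,0.5]
    - [0,0,0,0,0.5]
    - [0,0,0,0,0.5]

```text
t: 39.05
eef_pos: [663.8, 138.8, 188.8]
tcp_rot: [3.141, 0.001, 0.003]
ft_force: [0.7, -0.6, -1.9]
opening: 0.521
grip_force: 30.0
```

```bash
cat >> h.py <<'E'
def tops(f):
    """quad of the (darker) shoulder face of the held bottle in the wrist view, by brightness inside the central columns"""
    w,s=snap('wrist',f); g=w['color'].astype(int); m=((np.ptp(g,axis=2)<20)&(g.min(2)>75)).astype(np.uint8); m[:,:225]=0; m[:,420:]=0; m[283:]=0
    m=cv2.morphologyEx(m,cv2.MORPH_OPEN,np.ones((5,5)))
    for cn in cv2.findContours(m,0,cv2.CHAIN_APPROX_NONE)[0]:
        if cv2.contourArea(cn)>1000: print(f,cv2.approxPolyDP(cv2.convexHull(cn),4,True)[:,0].tolist(),s['eef_pos'].round(1),s['ft_force'].round(1))
    col=g[:,290].mean(1); print('col290',col[130:284:3].round().astype(int).tolist())
E
python3 -c "
from h import *
tops('w29')"
```

```text
w29 [[367, 155], [371, 248], [350, 257], [297, 257], [273, 247], [279, 155]] [663.8 138.8 188.8] [ 0.7 -0.6 -1.9]
col290 [101, 103, 170, 209, 208, 206, 205, 202, 135, 153, 155, 154, 156, 156, 156, 156, 156, 152, 139, 135, 150, 153, 155, 156, 161, 163, 161, 163, 161, 162, 163, 165, 165, 164, 166, 166, 165, 164, 159, 155, 119, 112, 111, 112, 117, 106, 109, 110, 106, 102, 90, 77]
```

Call:
carry_out:
  motion:
    - [0,0,6,0,0.5]
    - [0,0,4,0,0.5]
    - [0,0,3,0,0.5]
    - [0,0,3,0,0.5]
    - [0,0,0,0,0.5]

```text
t: 39.6
eef_pos: [663.7, 139.0, 173.3]
tcp_rot: [-3.142, 0.001, 0.003]
ft_force: [-0.6, 0.4, -2.4]
opening: 0.523
grip_force: 30.0
```

Call:
carry_out:
  motion:
    - [-1,0,2,0,0.5]
    - [-2,0,2,0,0.5]
    - [-2,0,1,0,0.5]
    - [-2,0,1,0,0.5]
    - [0,0,0,0,0.5]

```text
t: 40.1
eef_pos: [656.7, 139.0, 167.7]
tcp_rot: [-3.142, 0.0, 0.003]
ft_force: [0.2, 0.5, -1.6]
opening: 0.52
grip_force: 30.0
```

```bash
python3 -c "
from h import *
tops('w30')"
```

```text
w30 [[367, 155], [371, 248], [350, 257], [296, 257], [273, 247], [279, 155]] [656.7 139.  167.7] [ 0.2  0.5 -1.6]
col290 [135, 204, 209, 209, 206, 207, 209, 191, 132, 151, 154, 155, 154, 154, 157, 158, 155, 152, 141, 135, 148, 150, 155, 156, 160, 161, 160, 161, 162, 163, 162, 164, 163, 163, 164, 164, 163, 164, 164, 153, 118, 111, 105, 105, 108, 115, 106, 106, 111, 105, 94, 75]
```

Call:
carry_out:
  motion:
    - [4,0,0,0,0.5]
    - [0,0,2,0,0.5]
    - [0,0,2,0,0.5]
    - [0,0,1.5,0,0.5]
    - [0,0,0,0,0.5]

```text
t: 40.65
eef_pos: [661.9, 139.0, 163.2]
tcp_rot: [-3.141, -0.003, 0.003]
ft_force: [1.7, -0.5, 4.4]
opening: 0.525
grip_force: 30.0
```

Call:
carry_out:
  motion:
    - [-1,0,1.5,0,0.5]
    - [-2,0,1.2,0,0.5]
    - [-2,0,1,0,0.5]
    - [-3,0,1,0,0.5]
    - [-3,0,1,0,0.5]
    - [-3,0,0.7,0,0.5]
    - [-3,0,0.7,0,0.5]
    - [0,0,0,0,0.5]

```text
t: 41.45
eef_pos: [647.0, 139.0, 159.9]
tcp_rot: [-3.141, -0.011, 0.003]
ft_force: [2.0, -1.6, 26.8]
opening: 0.519
grip_force: 30.0
```

```bash
python3 -c "
from h import *
tops('w31')"
```

```text
w31 [[370, 154], [374, 253], [274, 254], [270, 233], [275, 155]] [647.  139.  159.9] [ 2.  -1.6 26.8]
col290 [206, 206, 203, 207, 205, 197, 200, 139, 140, 161, 163, 163, 163, 165, 166, 169, 168, 169, 171, 165, 149, 105, 98, 111, 131, 140, 147, 161, 182, 185, 188, 187, 188, 191, 192, 192, 194, 194, 195, 195, 178, 151, 109, 108, 112, 109, 105, 108, 105, 106, 89, 75]
```

```bash
python3 -c "
from h import *
for f,a,b in [('w29',[(279,155),(367,155)],[(273,248),(371,248)]),('w31',[(275,155),(370,154)],[(271,254),(374,254)])]:
  for L in (42,36): fit3(f,a,b,L,20,hw=25)"
```

```text
w29 theta 58.7 L 27.8 d 20.9 y 0.5 cost 2.1
w29 theta 58.9 L 27.6 d 21.0 y 0.5 cost 1.8
w31 theta 62.2 L 35.8 d 19.0 y 0.5 cost 0.9
w31 theta 62.4 L 35.7 d 19.2 y 0.5 cost 0.8
```

```bash
python3 -c "
from h import *
w,s=load('w31'); g=w['color'].astype(int).mean(2)
for r in (145,158,240,250): print(r,'L',g[r,262:286].astype(int).tolist(),'R',g[r,360:384].astype(int).tolist())
for c in (285,360): print(c,'top',g[140:165,c].astype(int).tolist(),'bot',g[240:282,c].astype(int).tolist())
"
```

```text
145 L [205, 205, 206, 207, 207, 207, 206, 207, 206, 207, 207, 207, 206, 206, 207, 205, 205, 204, 204, 202, 202, 202, 200, 200] R [208, 209, 208, 209, 210, 209, 209, 209, 209, 209, 209, 210, 209, 209, 210, 209, 210, 211, 210, 209, 210, 210, 210, 210]
158 L [209, 209, 209, 210, 211, 210, 209, 208, 206, 195, 171, 151, 149, 152, 155, 158, 160, 163, 162, 163, 161, 161, 161, 160] R [158, 159, 161, 158, 158, 157, 159, 159, 156, 150, 148, 141, 132, 132, 151, 190, 209, 215, 216, 216, 217, 216, 218, 216]
240 L [170, 123, 72, 45, 34, 34, 39, 63, 101, 130, 148, 160, 171, 178, 187, 193, 195, 197, 196, 196, 195, 196, 196, 196] R [174, 175, 174, 175, 174, 172, 172, 171, 171, 169, 165, 157, 147, 136, 126, 110, 86, 60, 37, 31, 31, 29, 39, 57]
250 L [30, 32, 33, 33, 28, 33, 31, 34, 63, 101, 131, 153, 162, 170, 175, 177, 175, 178, 178, 179, 178, 177, 178, 179] R [165, 167, 167, 164, 162, 166, 165, 165, 164, 163, 158, 151, 142, 130, 116, 92, 59, 42, 32, 34, 33, 27, 34, 36]
285 top [206, 206, 208, 205, 202, 200, 198, 199, 198, 191, 172, 139, 127, 132, 140, 149, 155, 159, 160, 163, 163, 162, 165, 164, 165] bot [196, 195, 196, 196, 197, 199, 197, 198, 193, 186, 179, 169, 161, 147, 132, 117, 109, 106, 103, 106, 106, 112, 116, 117, 113, 109, 106, 106, 104, 105, 105, 106, 106, 106, 104, 104, 101, 103, 105, 99, 88, 75]
360 top [203, 204, 205, 207, 207, 208, 209, 208, 203, 187, 152, 123, 118, 128, 137, 146, 151, 156, 158, 159, 158, 159, 157, 158, 159] bot [174, 174, 174, 174, 175, 176, 176, 174, 173, 171, 165, 160, 155, 148, 138, 121, 111, 105, 106, 104, 107, 111, 110, 112, 112, 109, 105, 102, 101, 103, 104, 104, 106, 107, 102, 101, 103, 99, 99, 95, 86, 76]
```

```bash
cat >> h.py <<'E'
def shoulder(f,new=True,L0=40):
    """half-height edge crossings of the held bottle's shoulder face, then tilt fit"""
    w,s=snap('wrist',f) if new else load(f); g=cv2.GaussianBlur(w['color'],(3,3),0).astype(int).mean(2)
    d=np.diff(g,axis=0); far=np.mean([120+np.argmin(d[120:185,c])+.5 for c in (284,292,354,362)])
    near=np.mean([200+np.argmin(cv2.blur(d[200:275,c:c+1],(1,5))[:,0])+.5 for c in (284,292,354,362)])
    e=[]
    for r in (int(far)+8,int(near)-6):
        dx=np.diff(g[r]); l=258+np.argmax(np.abs(dx[258:290])); q=355+np.argmax(np.abs(dx[355:388])); e.append((r,l+.5,q+.5))
    k=lambda i,y:e[0][i]+(e[1][i]-e[0][i])*(y-e[0][0])/(e[1][0]-e[0][0])
    F=[(k(1,far),far),(k(2,far),far)]; N=[(k(1,near),near),(k(2,near),near)]; print(np.round(F+N,1).tolist(),s['eef_pos'].round(1),s['ft_force'].round(1))
    fit3(f,F,N,L0,21,hw=25)
E
python3 -c "
from h import *
fit3('w31',[(272,150),(375,150)],[(270,254),(377,254)],40,21,hw=25)
for f in ('w28','w29','w31'): shoulder(f,False)"
```

```text
w31 theta 66.2 L 41.7 d 21.6 y 1.0 cost 0.1
[[273.7, 152.2], [371.2, 152.2], [271.3, 248.5], [374.7, 248.5]] [586.7 140.   89.1] [-8.9  0.1 24.5]
w28 theta 58.6 L 36.8 d 19.3 y 0.7 cost 0.5
[[275.7, 152.2], [371.2, 152.2], [260.4, 248.8], [374.7, 248.8]] [663.8 138.8 188.8] [ 0.7 -0.6 -1.9]
w29 theta 47.8 L 47.2 d 9.4 y -0.5 cost 8.6
[[272.6, 150.2], [374.4, 150.2], [257.6, 254.0], [375.6, 254.0]] [647.  139.  159.9] [ 2.  -1.6 26.8]
w31 theta 52.3 L 52.4 d 9.4 y -0.6 cost 10.8
```

Call:
carry_out:
  motion:
    - [0,0,-15,0,0.5]
    - [0,0,-15,0,0.5]
    - [-37,20,0,0,0.5]
    - [-37,20,0,0,0.5]
    - [-37,20,0,0,0.5]
    - [-37,20,0,0,0.5]
    - [0,0,30,0,0.5]
    - [0,0,35,0,0.5]
    - [0,0,25,0,0.5]
    - [0,0,10,0,0.5]
    - [0,0,0,0,0.5]

```text
t: 42.6
eef_pos: [495.8, 58.5, 84.3]
tcp_rot: [-3.141, 0.002, 0.003]
ft_force: [0.1, -0.8, -0.6]
opening: 0.524
grip_force: 30.0
```

Call:
carry_out:
  motion:
    - [0,0,3,0,0.5]
    - [0,0,3,0,0.5]
    - [0,0,3,0,0.5]
    - [0,0,2,0,0.5]
    - [0,0,0,0,0.5]

```text
t: 43.1
eef_pos: [496.2, 58.5, 74.2]
tcp_rot: [-3.142, -0.0, 0.003]
ft_force: [0.3, 0.4, -2.1]
opening: 0.527
grip_force: 30.0
```

Call:
carry_out:
  motion:
    - [0,0,2,0,0.5]
    - [0,0,2,0,0.5]
    - [0,0,2,0,0.5]
    - [0,0,0,0,0.5]

```text
t: 43.5
eef_pos: [497.6, 58.5, 71.0]
tcp_rot: [-3.142, -0.005, 0.003]
ft_force: [-6.9, -0.1, 38.4]
opening: 0.524
grip_force: 30.0
```

Call:
carry_out:
  motion:
    - [0,0,2,0,0.5]
    - [0,0,2,0,0.5]
    - [0,0,0,0,0.5]

```text
t: 43.8
eef_pos: [498.0, 58.5, 67.3]
tcp_rot: [-3.142, -0.006, 0.003]
ft_force: [-6.5, -0.2, 40.3]
opening: 0.523
grip_force: 30.0
```

```bash
sed -i 's/l=258+np.argmax(np.abs(dx\[258:290\])); q=355+np.argmax(np.abs(dx\[355:388\]))/print(r,g[r,255:285].astype(int).tolist(),g[r,360:388].astype(int).tolist()); l=258+np.argmax(np.abs(dx[258:290])); q=355+np.argmax(np.abs(dx[355:388]))/' h.py; python3 -c "
from h import *
shoulder('w32')"
```

```text
157 [101, 101, 101, 101, 101, 100, 100, 100, 100, 100, 100, 99, 99, 99, 99, 100, 100, 100, 100, 100, 101, 101, 102, 103, 102, 101, 100, 100, 101, 101] [96, 97, 98, 98, 98, 98, 98, 98, 98, 98, 99, 99, 99, 98, 98, 98, 98, 98, 98, 98, 98, 98, 98, 98, 98, 98, 98, 98]
258 [30, 29, 29, 29, 30, 29, 29, 31, 31, 28, 27, 31, 45, 70, 101, 128, 147, 160, 171, 180, 186, 191, 193, 193, 192, 192, 192, 192, 192, 192] [170, 170, 170, 169, 168, 168, 168, 167, 167, 167, 165, 160, 154, 146, 136, 125, 110, 88, 63, 44, 33, 30, 28, 28, 29, 29, 29, 29]
[[277.1, 149.2], [359.2, 149.2], [268.0, 264.5], [378.6, 264.5]] [498.   58.5  67.3] [-6.5 -0.2 40.3]
w32 theta 61.7 L 45.4 d 16.0 y -0.3 cost 79.5
```

Call:
carry_out:
  motion:
    - [0,0,-3,0,0.5]
    - [0,0,-2,0,0.5]
    - [0,0,0,0,0.5]

```text
t: 44.15
eef_pos: [496.2, 58.5, 69.2]
tcp_rot: [-3.142, -0.0, 0.003]
ft_force: [0.2, 0.8, -1.9]
opening: 0.52
grip_force: 30.0
```

```bash
python3 -c "
from h import *
w,s=snap('wrist','w33'); g=w['color'].astype(int); print(s['eef_pos'],s['ft_force'])
sat=np.ptp(g,axis=2); 
for c in (290,355): print(c,[(r,int(g[r,c].mean()),int(sat[r,c])) for r in range(130,190,3)])
for r in (175,185,200,250): 
  m=np.nonzero(sat[r,240:400]<25)[0]+240; print(r,'grey span',m.min(),m.max(), len(m))
print([ (r,int(g[r,290].mean())) for r in range(245,284,2)])
"
```

```text
[496.2367933   58.47404591  69.21768172] [ 0.163741    0.8098678  -1.93345149]
290 [(130, 99, 86), (133, 100, 87), (136, 104, 90), (139, 107, 91), (142, 108, 95), (145, 108, 97), (148, 104, 91), (151, 95, 85), (154, 99, 87), (157, 98, 56), (160, 126, 7), (163, 148, 9), (166, 156, 11), (169, 158, 11), (172, 160, 8), (175, 159, 10), (178, 160, 10), (181, 160, 10), (184, 162, 11), (187, 166, 10)]
355 [(130, 101, 88), (133, 104, 88), (136, 100, 90), (139, 99, 84), (142, 100, 89), (145, 103, 92), (148, 99, 90), (151, 96, 83), (154, 95, 83), (157, 98, 63), (160, 120, 5), (163, 144, 10), (166, 153, 12), (169, 155, 9), (172, 156, 10), (175, 155, 9), (178, 157, 10), (181, 158, 9), (184, 156, 9), (187, 158, 9)]
175 grey span 270 376 107
185 grey span 270 376 107
200 grey span 270 377 108
250 grey span 257 389 133
[(245, 188), (247, 188), (249, 191), (251, 189), (253, 189), (255, 190), (257, 193), (259, 184), (261, 168), (263, 149), (265, 125), (267, 98), (269, 95), (271, 97), (273, 100), (275, 98), (277, 96), (279, 92), (281, 74), (283, 70)]
```

```bash
python3 -c "
from h import *
for L in (40,48): fit3('w33',[(270,157),(377,157)],[(269,264),(377.5,264)],L,21,hw=25)
fit3('w31',[(272,150),(375,150)],[(270,254),(377,254)],48,21,hw=25)
# joint check without priors: 3D of far/near edges
w,s=load('w33')
from scipy.optimize import least_squares
def edge(px):
    f=lambda p: np.r_[wproj(w,s,s['eef_pos']+[p[0],p[1]-25,p[2]])-px[1], wproj(w,s,s['eef_pos']+[p[0],p[1]+25,p[2]])-px[0]]
    return least_squares(f,[30,0,40]).x
a=edge([(270,157),(377,157)]);b=edge([(269,264),(377.5,264)]); print(a,b,np.linalg.norm(a-b),np.degrees(np.arctan2(a[0]-b[0],b[2]-a[2])))
"
```

```text
w33 theta 69.0 L 43.7 d 19.6 y 1.0 cost 0.1
w33 theta 68.7 L 43.9 d 19.4 y 1.0 cost 0.2
w31 theta 65.8 L 41.9 d 21.4 y 1.0 cost 0.1
[57.27636466 -0.89240806 21.33018149] [10.89977034 -0.84186042 39.17529272] 49.69143840795348 68.9539230748957
```

The friction at the foot corner was locking the turn, because I pushed straight down. I pivot about the foot's edge instead, moving back and down along the arc.

Call:
carry_out:
  motion:
    - [0,0,1.5,0,0.5]
    - [-2.3,0,1.0,0,0.5]
    - [-2.3,0,0.8,0,0.5]
    - [-2.3,0,0.8,0,0.5]
    - [-2.8,0,1.35,0,0.5]
    - [-2.8,0,1.35,0,0.5]
    - [0,0,0,0,0.5]

```text
t: 44.9
eef_pos: [485.2, 58.4, 63.5]
tcp_rot: [-3.142, -0.005, 0.003]
ft_force: [-1.5, 0.2, 18.6]
opening: 0.525
grip_force: 30.0
```

Call:
carry_out:
  motion:
    - [-2.6,0,1.6,0,0.5]
    - [-2.6,0,1.6,0,0.5]
    - [-2.5,0,1.8,0,0.5]
    - [0,0,0,0,0.5]

```text
t: 45.3
eef_pos: [476.9, 58.4, 58.4]
tcp_rot: [-3.142, -0.003, 0.003]
ft_force: [-3.4, 0.1, 19.9]
opening: 0.521
grip_force: 30.0
```

```bash
cat >> h.py <<'E'
def held(f):
    """edges of the held bottle's shoulder against brown background by saturation; 3D edges and tilt (tool x-z plane)"""
    from scipy.optimize import least_squares
    w,s=snap('wrist',f); g=w['color'].astype(int); sat=np.ptp(g,axis=2); print(s['eef_pos'].round(1),s['ft_force'].round(1))
    far=np.mean([next(r for r in range(110,230) if (sat[r:r+4,c]<30).all()) for c in (290,355)])-1
    print('far',far,'near col', [(r,int(g[r,290].mean())) for r in range(246,284,3)])
    for r in (int(far)+15,int(far)+45): m=np.nonzero(sat[r,240:400]<30)[0]+240; print(r,'span',m.min(),m.max())
def edges(f,far,near):
    from scipy.optimize import least_squares
    w,s=load(f); t=s['tcp_rot'][2]; X=np.array([np.cos(t),np.sin(t),0]); Y=np.array([np.sin(t),-np.cos(t),0]); Z=np.array([0,0,1.]); E=[]
    for px in (far,near): E.append(least_squares(lambda p:np.r_[wproj(w,s,s['eef_pos']+X*p[0]+Y*(p[1]-25)+Z*p[2])-px[0],wproj(w,s,s['eef_pos']+X*p[0]+Y*(p[1]+25)+Z*p[2])-px[1]],[30,0,40]).x)
    a,b=E; print(a.round(1),b.round(1),'len %.1f theta %.1f'%(np.linalg.norm(a-b),np.degrees(np.arctan2(a[0]-b[0],b[2]-a[2]))))
E
python3 -c "
from h import *
held('w34')"
```

```text
[476.9  58.4  58.4] [-3.4  0.1 19.9]
far 163.0 near col [(246, 68), (249, 86), (252, 161), (255, 178), (258, 175), (261, 177), (264, 174), (267, 175), (270, 175), (273, 169), (276, 146), (279, 104), (282, 70)]
178 span 265 382
208 span 265 381
```

```bash
python3 -c "
from h import *
edges('w34',[(265,162.5),(382,162.5)],[(266,277),(381,277)])
fit3('w34',[(265,162.5),(382,162.5)],[(266,277),(381,277)],46,20,hw=25)"
```

```text
[57.   1.1 34.4] [ 9.6  1.  48.9] len 49.5 theta 73.0
w34 theta 73.7 L 52.6 d 19.1 y 1.0 cost 0.2
```

The tilt is 73°, well past the 63° balance angle, so the bottle will settle onto its foot when released. I let go here on the open shelf, then regrip it upright.

Call:
carry_out:
  motion:
    - [0,0,-0.8,0,0.5]
    - [0,0,0,0,0.44]
    - [0,0,0,0,0.4]
    - [0,0,0,0,0.4]
    - [0,0,0,0,0.35]
    - [0,0,0,0,0.3]
    - [0,0,0,0,0.2]
    - [0,0,0,0,0.2]

```text
t: 46.15
eef_pos: [476.0, 58.4, 58.1]
tcp_rot: [-3.142, -0.0, 0.003]
ft_force: [-0.7, 0.2, -0.1]
opening: 0.786
grip_force: 0.0
```

```bash
python3 -c "
from h import *
held('w35'); print(env.state()['opening'])"
```

```text
[476.   58.4  58.1] [-0.7  0.2 -0.1]
far 164.5 near col [(246, 164), (249, 164), (252, 164), (255, 163), (258, 155), (261, 142), (264, 118), (267, 98), (270, 74), (273, 55), (276, 50), (279, 58), (282, 65)]
179 span 283 363
209 span 268 379
0.790902563813357
```

Call:
carry_out:
  motion:
    - [0,0,-20,0,0.1]
    - [0,0,-40,0,0.1]
    - [0,0,-40,0,0.1]
    - [-20,0,-30,0,0.1]
    - [-20,0,0,0,0.1]
    - [0,0,0,0,0.1]
    - [0,0,0,0,0.1]

```text
t: 46.9
eef_pos: [436.4, 58.3, 188.3]
tcp_rot: [-3.141, -0.001, 0.003]
ft_force: [0.0, 0.3, -0.6]
opening: 0.898
grip_force: 0.0
```

```bash
python3 -c "
from h import *
w,s=snap('wrist','w36'); g=w['color'].astype(int); print(s['eef_pos'])
m=((np.ptp(g,axis=2)<32)&(g.min(2)>60)).astype(np.uint8); m[255:]=0
m2=((g.max(2)<60)).astype(np.uint8); m2[240:]=0
for mm,n in ((m,'grey'),(m2,'black')):
  for cn in cv2.findContours(mm,0,cv2.CHAIN_APPROX_NONE)[0]:
    x,y,ww,h=cv2.boundingRect(cn)
    if cv2.contourArea(cn)>300 and x>200 and x+ww<460: q=cv2.approxPolyDP(cv2.convexHull(cn),4,True)[:,0]; print(n,cv2.contourArea(cn),[(p.tolist(),zp(w,s,p,100)[:2].round().tolist()) for p in q])
c,_=snap('side','side2'); g=c['color'].astype(int)
def pr(X): p=c['K']@(c['R']@np.array(X,float)+c['t']); return (p[:2]/p[2]).round(1)
print('expect foot/top/cap px',pr((505,58,0)),pr((505,58,100)),pr((505,58,118)))
m=((np.ptp(g,axis=2)<25)&(g.max(2)<150)&(g.min(2)>35)).astype(np.uint8)
for cn in cv2.findContours(m,0,2)[0]:
  if cv2.contourArea(cn)>120: print('side grey',cv2.boundingRect(cn),cv2.contourArea(cn))
"
```

```text
[436.36752962  58.29377574 188.27189365]
grey 3431.0 [([353, 110], [513.0, 34.0]), ([351, 164], [469.0, 34.0]), ([295, 164], [469.0, 81.0]), ([296, 107], [516.0, 79.0])]
expect foot/top/cap px [272.4 208.8] [271.8 184.8] [271.7 180.4]
side grey (153, 287, 55, 43) 650.0
side grey (153, 234, 67, 57) 970.5
side grey (378, 213, 22, 33) 460.0
side grey (149, 209, 54, 32) 1269.5
side grey (260, 183, 19, 32) 416.0
side grey (348, 181, 21, 36) 433.0
side grey (242, 139, 46, 17) 166.0
side grey (91, 112, 66, 153) 606.0
side grey (0, 46, 30, 39) 758.0
side grey (167, 31, 83, 75) 179.0
side grey (142, 0, 45, 23) 271.0
side grey (122, 0, 10, 114) 194.0
```

The bottle now stands upright on the shelf: a 47 × 46 mm quad at 100 mm height in the wrist view, and a 19 × 32 px upright blob in the side view like the two standing ones. I regrip it centred.

Call:
carry_out:
  motion:
    - [28,0.6,0,0,0.1]
    - [28,0.6,0,0,0.1]
    - [0,0,0,0,0.1]
    - [0,0,35,0,0.1]
    - [0,0,35,0,0.1]
    - [0,0,35,0,0.1]
    - [0,0,23,0,0.1]
    - [0,0,0,0,0.5]
    - [0,0,0,0,0.5]
    - [0,0,0,0,0.5]
    - [0,0,0,0,0.5]
    - [0,0,0,0,0.5]

```text
t: 48.2
eef_pos: [492.4, 57.3, 61.1]
tcp_rot: [-3.141, -0.002, 0.003]
ft_force: [-0.4, 1.3, 1.3]
opening: 0.535
grip_force: 1.0
```

Call:
carry_out:
  motion:
    - [0,0,0,0,0.5]
    - [0,0,0,0,0.5]
    - [0,0,-15,0,0.5]
    - [0,0,-35,0,0.5]
    - [0,0,-50,0,0.5]
    - [0,0,-50,0,0.5]
    - [0,0,0,0,0.5]
    - [0,0,0,0,0.5]

```text
t: 49.0
eef_pos: [491.9, 57.3, 210.6]
tcp_rot: [3.142, -0.002, 0.003]
ft_force: [-0.1, -0.6, -2.7]
opening: 0.527
grip_force: 29.9
```

```bash
python3 -c "
from h import *
w,s=snap('wrist','w37'); g=w['color'].astype(int); sat=np.ptp(g,axis=2)
print([(r,int(g[r,290].mean()),int(sat[r,290])) for r in range(130,284,6)])
import numpy as np
t=np.radians(-31); lx=np.array([np.cos(t),np.sin(t)]); ly=np.array([-np.sin(t),np.cos(t)])
c=np.array([561,-332.]); 
for P in ((630,-212),(536,-363)): print('st lane xy',(np.array(P)-c)@lx,(np.array(P)-c)@ly)
T=c-132*ly-3*lx; print(T); T2=c+48*ly-5*lx; print('T2',T2)
go(T[0],T[1],208,-31,12,.5)"
```

```text
[(130, 95, 85), (136, 103, 89), (142, 93, 82), (148, 101, 85), (154, 93, 80), (160, 98, 88), (166, 96, 82), (172, 98, 86), (178, 100, 88), (184, 96, 78), (190, 85, 11), (196, 79, 3), (202, 80, 2), (208, 82, 2), (214, 83, 2), (220, 81, 1), (226, 82, 2), (232, 81, 5), (238, 104, 6), (244, 146, 9), (250, 158, 9), (256, 158, 10), (262, 158, 12), (268, 157, 10), (274, 159, 10), (280, 127, 7)]
st lane xy -2.66002524076075 138.3977032530472
st lane xy -5.463002195341128 -39.44813819451684
[ 490.44347221 -443.60096947]
T2 [ 581.43599109 -288.28077919]
[-0.2, 41.7, 0.1, 2.6, 0.5],[1.7, 41.7, 0.1, 2.6, 0.5],[3.6, 41.6, 0.1, 2.6, 0.5],[5.5, 41.4, 0.1, 2.6, 0.5],[7.3, 41.1, 0.1, 2.6, 0.5],[9.2, 40.7, 0.1, 2.6, 0.5],[11.0, 40.3, 0.1, 2.6, 0.5],[12.8, 39.7, 0.1, 2.6, 0.5],[14.6, 39.1, 0.1, 2.6, 0.5],[16.4, 38.4, 0.1, 2.6, 0.5],[18.1, 37.6, 0.1, 2.6, 0.5],[19.8, 36.8, 0.1, 2.6, 0.5],| j [-1. 89.] pose [491.4  57.2 209.5] 0.18
```

Call:
carry_out:
  motion:
    - [-0.2,41.7,0,2.6,0.5]
    - [1.7,41.7,0,2.6,0.5]
    - [3.6,41.6,0,2.6,0.5]
    - [5.5,41.4,0,2.6,0.5]
    - [7.3,41.1,0,2.6,0.5]
    - [9.2,40.7,0,2.6,0.5]
    - [11.0,40.3,0,2.6,0.5]
    - [12.8,39.7,0,2.6,0.5]
    - [14.6,39.1,0,2.6,0.5]
    - [16.4,38.4,0,2.6,0.5]
    - [18.1,37.6,0,2.6,0.5]
    - [19.8,36.8,0,2.6,0.5]

```text
t: 50.25
eef_pos: [490.2, -444.9, 207.2]
tcp_rot: [-3.14, 0.004, -0.544]
ft_force: [1.3, 0.2, -2.0]
opening: 0.527
grip_force: 29.9
```

Call:
carry_out:
  motion:
    - [0,0,0,0,0.5]
    - [0,0,0,0,0.5]
    - [0,0,0,0,0.5]

```text
t: 50.55
eef_pos: [490.8, -442.5, 208.5]
tcp_rot: [-3.141, 0.003, -0.541]
ft_force: [0.4, 1.0, -1.4]
opening: 0.524
grip_force: 30.0
```

```bash
python3 -c "
from h import *
go(490.4,-443.6,72,-31,1,.5)
w,s=snap('wrist','w38'); g=w['color'].astype(int)
c=np.array([561,-332.]);t=np.radians(-31); lx=np.array([np.cos(t),np.sin(t)]); ly=np.array([-np.sin(t),np.cos(t)])
# lane floor end & fence edges seen: black caps of the standing bottles
m=(g.max(2)<55).astype(np.uint8); m[235:]=0
for cn in cv2.findContours(m,0,2)[0]:
  if 200<cv2.contourArea(cn)<3000: (x,y),r=cv2.minEnclosingCircle(cn); print('cap?',round(x),round(y),round(r),zp(w,s,(x,y),126).round(1))
"
```

```text
[0.2, 1.1, 136.5, 0.0, 0.5],| j [-48.  73.] pose [ 490.8 -442.5  208.5] -30.98
```

Call:
carry_out:
  motion:
    - [0,1,40,0,0.5]
    - [0,0,40,0,0.5]
    - [0,0,30,0,0.5]
    - [0,0,15,0,0.5]
    - [0,0,8,0,0.5]
    - [0,0,3,0,0.5]
    - [0,0,1.5,0,0.5]
    - [0,0,0,0,0.5]

```text
t: 51.4
eef_pos: [490.9, -444.8, 73.7]
tcp_rot: [3.141, -0.002, -0.541]
ft_force: [-0.0, -0.4, -2.9]
opening: 0.526
grip_force: 30.0
```

Call:
carry_out:
  motion:
    - [0,0,1.5,0,0.5]
    - [0,0,0,0,0.5]

```text
t: 51.6
eef_pos: [490.6, -444.6, 71.6]
tcp_rot: [3.141, -0.001, -0.541]
ft_force: [-0.5, 0.1, -2.1]
opening: 0.527
grip_force: 30.0
```

Call:
carry_out:
  motion:
    - [0,0,1.5,0,0.5]
    - [0,0,1,0,0.5]
    - [0,0,0,0,0.5]

```text
t: 51.9
eef_pos: [490.6, -444.5, 68.9]
tcp_rot: [-3.142, -0.0, -0.542]
ft_force: [-0.1, -0.1, 2.4]
opening: 0.524
grip_force: 30.0
```

Call:
carry_out:
  motion:
    - [0,0,0.3,0,0.45]
    - [0,0,0,0,0.4]
    - [0,0,0,0,0.35]
    - [0,0,0,0,0.3]
    - [0,0,0,0,0.3]
    - [0,0,-15,0,0.3]
    - [0,0,-35,0,0.3]
    - [0,0,-45,0,0.3]
    - [0,0,-45,0,0.3]
    - [-40,0,0,0,0.3]
    - [-40,0,0,0,0.3]
    - [0,0,0,0,0.3]

```text
t: 53.1
eef_pos: [419.0, -401.0, 210.0]
tcp_rot: [-3.141, 0.001, -0.542]
ft_force: [0.6, -0.0, 0.4]
opening: 0.7
grip_force: 0.0
```

```bash
python3 -c "
from h import *
w,s=snap('wrist','w39'); g=w['color'].astype(int); print(s['eef_pos'])
c0=np.array([561,-332.]);t=np.radians(-31); lx=np.array([np.cos(t),np.sin(t)]); ly=np.array([-np.sin(t),np.cos(t)])
m=(g.max(2)<60).astype(np.uint8); m[235:]=0
for cn in cv2.findContours(m,0,2)[0]:
  if 150<cv2.contourArea(cn)<4000: (x,y),r=cv2.minEnclosingCircle(cn); p=zp(w,s,(x,y),126); print('cap?',round(x),round(y),round(r),p.round(1),((p[:2]-c0)@lx).round(),((p[:2]-c0)@ly).round())
c,_=snap('top','top4'); g=c['color'].astype(int)
m=((np.ptp(g,axis=2)<25)&(g.max(2)<175)&(g.min(2)>70)).astype(np.uint8)
for cn in cv2.findContours(m,0,2)[0]:
  x,y,ww,h=cv2.boundingRect(cn)
  if cv2.contourArea(cn)>60 and 300<x<430 and 140<y<240: print('top grey',(x,y,ww,h))
m=((g.min(2)>190)).astype(np.uint8)
for cn in cv2.findContours(m,0,1)[0]:
  a=cv2.contourArea(cn); r=cv2.minAreaRect(cn)
  if 60<a<500: print('white',a,np.round(r[0]+r[1],1),onplane(c,r[0],110))
q=[c['R']@np.array([*(c0+lx*x+ly*y),126.])+c['t'] for x,y in ((-3,138),(-5,-39),(-3,-132))]; print([(c['K']@v/v[2])[:2].round() for v in q])
"
```

```text
[ 418.96570508 -400.9765695   209.97227935]
cap? 69 123 11 [ 624.9 -222.8  126. ] -1.0 127.0
top grey (373, 185, 18, 16)
top grey (331, 160, 16, 16)
top grey (399, 145, 86, 12)
white 181.5 [188.7 175.1  13.9  14.5] [600.24041053 330.18430196 110.        ]
white 176.5 [212.3 166.7  14.1  14.4] [631.07305021 246.05229497 110.        ]
[array([339., 166.]), array([382., 192.]), array([406., 205.])]
```

```bash
python3 -c "
from h import *
w,s=load('w39'); g=w['color'].astype(int); p=(491,-444.6)
t=np.radians(-31); lx=np.array([np.cos(t),np.sin(t)]); ly=np.array([-np.sin(t),np.cos(t)])
f=lambda x,y,z: g[tuple(wproj(w,s,[*(np.array(p)+x*lx+y*ly),z]).round().astype(int)[::-1])].tolist()
print(wproj(w,s,[*p,126]))
print('cap',[f(x,0,126) for x in range(-24,25,6)])
print('cap y',[f(0,y,126) for y in range(-24,25,6)])
print('shoulder y at x=-20',[f(-20,y,108) for y in range(-36,37,6)])
print('shoulder x at y=-20',[f(x,-20,108) for x in range(-36,37,6)])
"
```

```text
[322.53072626 101.04468314]
cap [[187, 153, 127], [224, 219, 214], [92, 89, 89], [94, 90, 91], [97, 93, 94], [91, 90, 91], [130, 126, 123], [221, 215, 211], [233, 169, 93]]
cap y [[216, 157, 102], [214, 207, 200], [77, 76, 77], [88, 84, 84], [97, 93, 94], [105, 102, 101], [117, 114, 113], [231, 225, 220], [236, 173, 96]]
shoulder y at x=-20 [[239, 180, 99], [224, 157, 86], [170, 154, 143], [217, 212, 204], [220, 214, 207], [222, 216, 212], [224, 218, 213], [226, 220, 215], [229, 223, 218], [232, 226, 220], [227, 172, 119], [242, 183, 97], [242, 186, 101]]
shoulder x at y=-20 [[237, 177, 94], [236, 173, 93], [191, 182, 177], [217, 212, 206], [215, 207, 202], [215, 210, 203], [213, 205, 199], [214, 204, 200], [212, 206, 199], [211, 203, 197], [223, 161, 99], [226, 161, 89], [229, 163, 88]]
```

The third grey bottle stands upright in the lane: cap dark at 126 mm, shoulder 50 mm wide at 108 mm. Both cups are still on their pegs. Now the keeper: approach its outer side.

```bash
python3 -c "
from h import *
go(420,0,210,-15,10,1)"
```

```text
[-21.0, -34.5, -0.0, -1.6, 1],[-20.0, -35.0, -0.0, -1.6, 1],[-19.0, -35.6, -0.0, -1.6, 1],[-18.0, -36.1, -0.0, -1.6, 1],[-17.0, -36.6, -0.0, -1.6, 1],[-16.0, -37.1, -0.0, -1.6, 1],[-14.9, -37.5, -0.0, -1.6, 1],[-13.9, -37.9, -0.0, -1.6, 1],[-12.8, -38.3, -0.0, -1.6, 1],[-11.7, -38.6, -0.0, -1.6, 1],| j [-50.  71.] pose [ 421.9 -403.5  209.9] -31.05
```

Call:
carry_out:
  motion:
    - [-21.0,-34.5,0,-1.6,1]
    - [-20.0,-35.0,0,-1.6,1]
    - [-19.0,-35.6,0,-1.6,1]
    - [-18.0,-36.1,0,-1.6,1]
    - [-17.0,-36.6,0,-1.6,1]
    - [-16.0,-37.1,0,-1.6,1]
    - [-14.9,-37.5,0,-1.6,1]
    - [-13.9,-37.9,0,-1.6,1]
    - [-12.8,-38.3,0,-1.6,1]
    - [-11.7,-38.6,0,-1.6,1]
    - [0,0,0,0,1]

```text
t: 54.3
eef_pos: [420.7, 3.7, 208.9]
tcp_rot: [-3.141, -0.001, -0.257]
ft_force: [-0.5, -0.1, -1.3]
opening: 0.004
grip_force: 0.0
```

```bash
python3 -c "
from h import *
go(373,440,200,-3,12,1)"
```

```text
[-13.1, -34.2, 0.7, -1.0, 1],[-12.5, -34.4, 0.7, -1.0, 1],[-11.9, -34.6, 0.7, -1.0, 1],[-11.3, -34.8, 0.7, -1.0, 1],[-10.7, -35.0, 0.7, -1.0, 1],[-10.1, -35.1, 0.7, -1.0, 1],[-9.5, -35.3, 0.7, -1.0, 1],[-8.9, -35.5, 0.7, -1.0, 1],[-8.3, -35.6, 0.7, -1.0, 1],[-7.7, -35.8, 0.7, -1.0, 1],[-7.1, -35.9, 0.7, -1.0, 1],[-6.5, -36.0, 0.7, -1.0, 1],| j [-9. 96.] pose [420.7   3.7 208.9] -14.72
```

Call:
carry_out:
  motion:
    - [-13.1,-34.2,0.7,-1,1]
    - [-12.5,-34.4,0.7,-1,1]
    - [-11.9,-34.6,0.7,-1,1]
    - [-11.3,-34.8,0.7,-1,1]
    - [-10.7,-35,0.7,-1,1]
    - [-10.1,-35.1,0.7,-1,1]
    - [-9.5,-35.3,0.7,-1,1]
    - [-8.9,-35.5,0.7,-1,1]
    - [-8.3,-35.6,0.7,-1,1]
    - [-7.7,-35.8,0.7,-1,1]
    - [-7.1,-35.9,0.7,-1,1]
    - [-6.5,-36,0.7,-1,1]

```text
t: 55.5
eef_pos: [374.6, 438.9, 200.1]
tcp_rot: [-3.141, -0.001, -0.052]
ft_force: [0.0, -0.7, 0.3]
opening: 0.005
grip_force: 0.0
```

Call:
carry_out:
  motion:
    - [0,0,0,0,1]
    - [0,0,0,0,1]
    - [0,0,0,0,1]

```text
t: 55.8
eef_pos: [374.3, 436.3, 200.0]
tcp_rot: [3.141, 0.0, -0.054]
ft_force: [0.1, 0.6, -0.2]
opening: 0.004
grip_force: 0.0
```

```bash
python3 -c "
from h import *
w,s=snap('wrist','w40'); g=w['color'].astype(int); print(s['eef_pos'],s['tcp_rot'][2])
sat=np.ptp(g,axis=2)
print('expect knob',wproj(w,s,(373,391,105)),'hinge',wproj(w,s,(543,388,66)))
# rod: bright grey strip, points along it at known rows
for r in range(120,250,10):
  m=np.nonzero((sat[r]<30)&(g[r].min(1)>140))[0]; m=m[(m>330)&(m<560)]
  if len(m): p=zp(w,s,((m.min()+m.max())/2,r),73); print(r,m.min(),m.max(),p.round(1))
m=(g.max(2)<70).astype(np.uint8); m[250:]=0
for cn in cv2.findContours(m,0,2)[0]:
  if cv2.contourArea(cn)>40: print('black',cv2.boundingRect(cn))
"
```

```text
[374.31533788 436.29162167 199.97623204] -0.053597294971222675
expect knob [373.68573639 197.51646313] hinge [363.21932921  14.17150828]
120 361 372 [438.9 391.3  73. ]
130 361 372 [429.5 391.7  73. ]
140 360 373 [420. 392.  73.]
150 361 373 [410.3 391.8  73. ]
160 361 372 [400.7 392.5  73. ]
170 361 372 [390.9 392.7  73. ]
180 361 372 [380.9 392.9  73. ]
200 361 366 [360.7 396.3  73. ]
210 361 372 [350.  393.4  73. ]
220 361 372 [339.3 393.5  73. ]
230 360 371 [328.3 394.6  73. ]
240 360 371 [316.9 394.6  73. ]
black (517, 245, 23, 5)
black (306, 226, 35, 24)
black (364, 184, 14, 18)
black (9, 104, 15, 6)
black (0, 83, 62, 10)
black (569, 0, 16, 14)
```

Call:
carry_out:
  motion:
    - [0,0,35,-1.5,1]
    - [0,0,40,0,1]
    - [0,0,35,0,1]
    - [-1,10,0,0,1]
    - [0,8,0,0,1]
    - [0,5,0,0,1]
    - [0,0,0,0,1]

```text
t: 56.55
eef_pos: [372.9, 413.5, 91.9]
tcp_rot: [-3.14, -0.002, -0.028]
ft_force: [0.4, 0.9, -0.7]
opening: 0.006
grip_force: 0.0
```

Call:
carry_out:
  motion:
    - [-0.5,8,0,-2.7,1]
    - [-0.9,14.9,0,-5,1]
    - [-0.9,14.9,0,-5,1]
    - [-0.9,14.9,0,-5,1]
    - [-0.9,14.9,0,-5,1]
    - [-0.9,14.9,0,-5,1]
    - [-0.9,14.9,0,-5,1]
    - [-0.9,14.9,0,-5,1]
    - [-0.9,14.9,0,-5,1]
    - [-0.9,14.9,0,-5,1]
    - [-0.9,14.9,0,-5,1]
    - [0,0,0,0,1]

```text
t: 57.75
eef_pos: [422.8, 269.7, 91.1]
tcp_rot: [3.14, -0.002, 0.893]
ft_force: [-0.7, 0.0, 0.1]
opening: 0.001
grip_force: 0.0
```

```bash
cat >> h.py <<'E'
def rel():
    s=env.state(); t=s['tcp_rot'][2]; d=np.array([543,388.5])-s['eef_pos'][:2]
    print('hinge in tool: x %.1f y %.1f'%(np.cos(t)*d[0]+np.sin(t)*d[1],np.sin(t)*d[0]-np.cos(t)*d[1]),'yaw %.1f'%np.degrees(t),s['eef_pos'].round(1),s['ft_force'].round(1),'bar if touching: keeper deg %.1f'%(12.9+90-np.degrees(t)))
E
python3 -c "
from h import *
rel()"
```

```text
hinge in tool: x 167.9 y 19.1 yaw 51.2 [422.8 269.7  91.1] [-0.7  0.   0.1] bar if touching: keeper deg 51.7
```

Call:
carry_out:
  motion:
    - [-0.9,14.9,0,-5,1]
    - [-0.9,14.9,0,-5,1]
    - [-0.9,14.9,0,-5,1]
    - [-0.9,14.9,0,-5,1]
    - [-0.9,14.9,0,-5,1]
    - [-0.9,14.9,0,-5,1]
    - [-0.9,14.9,0,-5,1]
    - [-0.8,12,0,-4,1]
    - [-0.6,9,0,-3,1]
    - [0,0,0,0,1]

```text
t: 58.75
eef_pos: [534.6, 221.4, 90.6]
tcp_rot: [3.14, -0.0, 1.624]
ft_force: [-0.2, 0.3, 0.9]
opening: 0.001
grip_force: 0.0
```

```bash
python3 -c "
from h import *
rel()
w,s=snap('wrist','w41'); g=w['color'].astype(int); sat=np.ptp(g,axis=2)
c,_=snap('top','top5'); g=c['color'].astype(int)
m=((g.min(2)>190)).astype(np.uint8)
for cn in cv2.findContours(m,0,1)[0]:
  a=cv2.contourArea(cn); r=cv2.minAreaRect(cn)
  if 60<a<500: print('white',a,np.round(r[0]+r[1],1),onplane(c,r[0],110))
"
```

```text
hinge in tool: x 166.4 y 17.3 yaw 93.1 [534.6 221.4  90.6] [-0.2  0.3  0.9] bar if touching: keeper deg 9.8
```

Call:
carry_out:
  motion:
    - [-0.3,6,0,-2,1]
    - [-0.3,6,0,-2,1]
    - [-0.3,6,0,-2,1]
    - [-0.2,3,0,-1,1]
    - [0,0,0,0,1]

```text
t: 59.35
eef_pos: [554.7, 222.2, 90.2]
tcp_rot: [3.141, -0.0, 1.747]
ft_force: [0.5, -0.2, -0.2]
opening: 0.004
grip_force: 0.0
```

Call:
carry_out:
  motion:
    - [-0.2,3,0,-1,1]
    - [-0.2,3,0,-1,1]
    - [0,0,0,0,1]

```text
t: 59.65
eef_pos: [560.9, 222.7, 90.0]
tcp_rot: [3.141, -0.0, 1.784]
ft_force: [-1.1, 0.8, 1.1]
opening: 0.003
grip_force: 0.4
```

```bash
python3 -c "
from h import *
rel()"
```

```text
hinge in tool: x 165.8 y 17.5 yaw 102.2 [560.9 222.7  90. ] [-1.1  0.8  1.1] bar if touching: keeper deg 0.7
```

Call:
carry_out:
  motion:
    - [0,2,0,0,1]
    - [0,2,0,0,1]
    - [0,0,0,0,1]

```text
t: 59.95
eef_pos: [565.2, 223.5, 90.0]
tcp_rot: [3.141, -0.0, 1.783]
ft_force: [-0.4, -0.0, -0.3]
opening: 0.006
grip_force: 0.1
```

Call:
carry_out:
  motion:
    - [0,2,0,0,1]
    - [0,2,0,0,1]
    - [0,0,0,0,1]

```text
t: 60.25
eef_pos: [566.9, 223.9, 89.8]
tcp_rot: [-3.137, 0.0, 1.783]
ft_force: [-10.0, -3.6, 7.1]
opening: 0.005
grip_force: 5.7
```

Call:
carry_out:
  motion:
    - [0,1,0,0,1]
    - [0,1,0,0,1]
    - [0,0,0,0,1]

```text
t: 60.55
eef_pos: [567.2, 223.9, 89.7]
tcp_rot: [-3.133, 0.0, 1.783]
ft_force: [-17.8, -5.1, 11.3]
opening: 0.004
grip_force: 10.1
```

Call:
carry_out:
  motion:
    - [0,-6,0,0,1]
    - [0,-15,0,0,1]
    - [0,-10,-10,0,1]
    - [0,0,-40,0,1]
    - [0,0,-50,0,1]
    - [0,-20,-10,0,1]
    - [0,-20,0,0,1]
    - [0,0,0,0,1]
    - [0,0,0,0,1]

```text
t: 61.45
eef_pos: [501.6, 209.9, 200.8]
tcp_rot: [3.14, -0.0, 1.783]
ft_force: [-0.3, -0.7, 0.2]
opening: 0.006
grip_force: 0.0
```

```bash
python3 -c "
from h import *
w,s=snap('wrist','w42'); g=w['color'].astype(int); sat=np.ptp(g,axis=2); print(s['eef_pos'],s['tcp_rot'][2])
P0=np.array([607,333.5]);P2=np.array([651,139.]); u=(P2-P0)/np.linalg.norm(P2-P0); n=np.array([-u[1],u[0]])*-1
H=np.array([543,388.5])
print('shut bar px', [wproj(w,s,[*(H+u*k),73]).round().tolist() for k in (0,50,100,170,230,300,345)])
pts=[]
for k in list(range(20,160,10))+list(range(180,345,10)):
  best=[]
  for o in np.arange(-45,46,1.0):
    q=wproj(w,s,[*(H+u*k+np.array([u[1],-u[0]])*o),73]); c,r=int(round(q[0])),int(round(q[1]))
    if 0<=c<640 and 0<=r<240: best.append((o,int(sat[r,c]),int(g[r,c].mean())))
  ok=[b[0] for b in best if b[1]<28 and 90<b[2]<250]
  pts.append((k,len(ok),round(float(np.mean(ok)),1) if ok else None, (min(ok),max(ok)) if ok else None))
print(pts)
"
```

```text
[501.60629908 209.9005666  200.81874935] 1.7833702446210538
shut bar px [[405.0, 19.0], [406.0, 69.0], [406.0, 121.0], [403.0, 192.0], [399.0, 246.0], [393.0, 299.0], [389.0, 328.0]]
[(20, 12, 2.5, (np.float64(-3.0), np.float64(8.0))), (30, 11, 2.0, (np.float64(-3.0), np.float64(7.0))), (40, 16, -9.8, (np.float64(-45.0), np.float64(7.0))), (50, 47, -20.8, (np.float64(-45.0), np.float64(6.0))), (60, 52, -19.5, (np.float64(-45.0), np.float64(6.0))), (70, 52, -19.5, (np.float64(-45.0), np.float64(6.0))), (80, 52, -19.5, (np.float64(-45.0), np.float64(6.0))), (90, 52, -19.5, (np.float64(-45.0), np.float64(6.0))), (100, 31, -22.2, (np.float64(-45.0), np.float64(7.0))), (110, 11, 2.0, (np.float64(-3.0), np.float64(7.0))), (120, 11, 1.0, (np.float64(-4.0), np.float64(6.0))), (130, 40, -22.5, (np.float64(-45.0), np.float64(6.0))), (140, 42, -21.9, (np.float64(-45.0), np.float64(6.0))), (150, 41, -21.6, (np.float64(-44.0), np.float64(6.0))), (180, 28, -24.6, (np.float64(-45.0), np.float64(6.0))), (190, 21, -18.8, (np.float64(-45.0), np.float64(6.0))), (200, 10, 1.5, (np.float64(-3.0), np.float64(6.0))), (210, 11, 1.0, (np.float64(-4.0), np.float64(6.0))), (220, 11, 1.0, (np.float64(-4.0), np.float64(6.0))), (230, 0, None, None), (240, 0, None, None), (250, 0, None, None), (260, 0, None, None), (270, 0, None, None), (280, 0, None, None), (290, 0, None, None), (300, 0, None, None), (310, 0, None, None), (320, 0, None, None), (330, 0, None, None), (340, 0, None, None)]
```

Call:
carry_out:
  motion:
    - [-40,-10,0,0,1]
    - [-45,-10,0,0,1]
    - [-45,0,0,0,1]
    - [-45,0,0,0,1]
    - [-40,0,0,0,1]
    - [0,0,0,0,1]
    - [0,0,0,0,1]

```text
t: 62.2
eef_pos: [527.5, -5.4, 199.5]
tcp_rot: [-3.141, -0.0, 1.781]
ft_force: [-0.1, -0.0, 0.6]
opening: 0.003
grip_force: 0.0
```

```bash
python3 -c "
from h import *
c,s=snap('top','top6'); g=c['color'].astype(int); print(s['eef_pos'],s['ft_force'])
m=((g.min(2)>190)).astype(np.uint8)
for cn in cv2.findContours(m,0,1)[0]:
  a=cv2.contourArea(cn); r=cv2.minAreaRect(cn)
  if 60<a<500: print('white',a,np.round(r[0]+r[1],1),onplane(c,r[0],110))
def pr(X): p=c['K']@(c['R']@np.array(X,float)+c['t']); return (p[:2]/p[2])
sat=np.ptp(g,axis=2); H=np.array([543,388.5]); u=np.array([44,-194.5])/np.hypot(44,194.5); v=np.array([u[1],-u[0]])
for k in (60,110,220,260,300,330):
  o=[x for x in np.arange(-30,41,1.) if (lambda q: sat[int(round(q[1])),int(round(q[0]))]<40 and g[int(round(q[1])),int(round(q[0]))].mean()>60)(pr([*(H+u*k+v*x),73]))]
  print(k,o[:1],o[-1:],len(o))
for p in ((630,-212),(536,-363),(491,-444.6)):
  q=pr((*p,126)).round().astype(int); print('cap px',q,g[q[1],q[0]].tolist(), g[pr((*p,108)).round().astype(int)[1]+6,q[0]].tolist())
"
```

```text
[527.47234578  -5.37875939 199.5133393 ] [-1.45383232e-01 -1.31875532e-04  5.56891302e-01]
white 181.5 [188.7 175.1  13.9  14.5] [600.24041053 330.18430196 110.        ]
white 175.5 [212.3 166.8  14.   14.4] [630.97917477 245.89920053 110.        ]
60 [np.float64(-30.0)] [np.float64(6.0)] 37
110 [np.float64(-5.0)] [np.float64(5.0)] 11
220 [np.float64(-3.0)] [np.float64(7.0)] 11
260 [np.float64(-10.0)] [np.float64(32.0)] 43
300 [np.float64(-20.0)] [np.float64(40.0)] 45
330 [np.float64(-30.0)] [np.float64(32.0)] 63
cap px [339 166] [38, 36, 35] [120, 114, 107]
cap px [382 192] [35, 33, 33] [119, 113, 105]
cap px [406 205] [31, 30, 29] [115, 109, 103]
```

```bash
python3 -c "
from cell import env
print(env.job_done())"
```

```text
the job is handed in; nothing more can be done
None
```

I handed the job in with both white cups upside down on the hinge-end and middle pegs, the tipped grey bottle upright in the lane, and the keeper bar shut against its stop; the judge gave no verdict.

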